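# Balance a weighted polishing arbor on a one-post rest

### The arm

A 6-joint arm with a two-finger parallel gripper is mounted at the origin on the work surface. World frame = base frame: x ahead of the robot, y to its left, z up, the work surface at z = 0. Lengths are in mm, angles in degrees, forces in N, time in s.
With the tool pointing down it reaches from about 325 to 900 mm from the base axis. Payload 6.1 kg.
Tool frame: the origin (TCP) lies on the centre line of the jaws, within the pads' length; the fingertips stand 11 mm ahead of it and the grasp point (between the pads) lies 8 mm behind it; y points along the fingers, x is the direction in which the jaws open and shut, and the axes are right-handed (so a half turn about y gives the same grasp; the last joint's range is limited). The gripper opens to 85 mm and grips with 20 to 120 N. Pads are 22 mm wide; open, the fingers measure 114 mm over their backs; the gripper's body (76 mm by 85 mm) begins 54 mm behind the grasp point. The pads swing forward as they close: fully open they stand 13 mm farther back than shut.
Start: joints at [65.426, 12.628, 87.462, -0, 79.91, -7.225], TCP at [186.37, 596.559, 242.3] pointing down, gripper open.
Joint ranges: [-170.65, 170.65], [-52.31, 119.04], [5.05, 147.46], [-71.25, 251.25], [11.57, 151.72], [-153.62, 153.62]. Speed limits (degrees/s): [147.25, 147.25, 172.46, 180, 180, 180].

### API

Orientations are given as [roll, pitch, yaw] about the fixed x, y, z axes, in that order (R = Rz(yaw) Ry(pitch) Rx(roll)).
In Python, from cell import telemetry, capture, camera_model, order gives the robot as it stands. The module is installed in compiled form; this text tells all that it offers.
- The arm moves only by the tool move_arm, never from a script. Its argument "commands" is a list of rows, each an object of numbers: "ax", "ay", "az": the turn, a rotation vector about the tool's x, y, z in rad; "x", "y", "z": the shift along the tool's x, y, z in m; "gripper": the opening, from 0 (shut) to 1 (fully open). A call has 1 to 5 rows; each row shifts and turns the commanded pose from where the row before left it, along the tool's axes as they then stand; what a row does not reach is not made up. A row lasts 1/12 s, in which the tool goes at most 41.7 mm and 7.16 degrees, less where a joint would pass 70% of its speed; a pose out of reach is approached as far as the arm can. A call is refused whole if a number of a shift passes 0.0417 or a number of a turn 0.125, either way. A call with a gripper value outside its range is refused whole. The fingers move at their own pace and stop on an object; "squeeze" is the grip in N (left out, the last holds). Time passes only in rows, so rows that do not move let the fingers close. It gives the time, the measured TCP pose, the force and the opening at its end, in the units of the state.
- telemetry.get_obs(): the state, without advancing time (a new reading comes with each control period).
- capture(name): name is "side" or "top"; returns the picture (400x640x3 uint8, red, green, blue); there is no depth.
- camera_model(name): a dict with "fx", "fy", "cx", "cy" (pixels), "extrinsics" (4x4, takes a point from world to camera coordinates). Camera axes: x right, y down, z forward; pixel columns grow to the right and rows downward; lengths in mm; the calibration is good to about 2 mm. A picture is of the moment at which its call begins. camera_model takes no time and is no camera call.
- order.sign_off(): hands the job in, once; it reports no verdict.
The state is a dict: "t": time; "joints": joint angles; "joint_vel": joint speeds; "effort": joint torques, N m; "tcp_pos": TCP position; "ee_rot": TCP orientation; "force": force on the tool from outside, world axes, zero at the start; "wrist_torque": the same for the moment, N m; "grip_width": finger opening in mm.
Only numpy, scipy, OpenCV 4.12 (cv2) and the standard library are available. Lean on these libraries where they do the work, as an engineer would, in place of code of your own. Each camera call takes 0.05 s, during which the arm holds its last target.

### The job

The polishing arbor lying in the wooden cradle has a heavy core hidden somewhere inside, so its balance point may be well away from its middle. Lift the shaft clear of the cradle, keeping it about level, and feel where it balances, trying other points along it as needed; then lay it gently in the notch of the single steel post rest with the balance point over the post, and let go so that it stays level there on its own. The polished brass drums at its ends must never touch anything, the shaft must never tip far, and leave the jar, the block and the hammer alone.

Things in the scene. Friction and masses are not known exactly. Their poses are not given: they have to be found in the camera images.
- shaft_mid (a point): Middle of the arbor's plain round aluminium shaft, on its axis. Shaft diameter 32 mm, bare for 130 mm either way along this frame's y axis; beyond, at each end, a brass drum 46 mm in diameter, 30 mm long (total length 320 mm). At the start the shaft lies level in the cradle, axis 75 mm above the bench.
- drum_a: The polished brass drum at the shaft's +y end (46 mm diameter, 30 mm long); origin at its centre, 145 mm from the shaft's middle. Nothing may touch it.
- drum_b: The same at the shaft's -y end.
- cradle: Fixed wooden cradle, origin under its centre on the bench; board 90 x 240 x 12 mm with two notched uprights 16 mm thick, centred 105 mm either way along its y axis, tops about 68 mm high. The shaft lies along its y axis; between the uprights it can be gripped anywhere within about 80 mm of the cradle's centre.
- notch (a point): Where the shaft's axis lies when seated in the rest's notch: 125 mm above the bench, centred over the post. The shaft must lie along this frame's y axis. The notch is a V with 45 degree faces, 12 mm long along y and 31 mm wide (narrower than the shaft, so fingers holding the shaft can straddle it).
- rest: Fixed steel rest: base plate 90 x 70 x 12 mm, one slim post at most 28 mm wide (18 mm below its head) and the notch on top; origin under its centre on the bench, y along the notch.
- jar: Bystander: amber glass jar, 52 mm across, 60 mm high, origin under its centre.
- burr_block: Bystander: wooden block 70 x 70 x 40 mm with four burrs standing in it, 72 mm high over all, origin under its centre.
- hammer: Bystander: small hammer lying on the bench, 220 mm long, pointing about straight ahead.
- arbor: The whole arbor (shaft, drums, hidden core); same frame as shaft_mid. It weighs about 0.6 to 0.7 kg; its balance point lies on the axis, anywhere within 72 mm of the middle to either side, and does not shift during the work. Grip it firmly (50 N or more) so that it does not turn in the grip when held off balance.
Not all that is in view belongs to the job. Of the things that look like the rest, take the one that is farthest from the robot's base at the start.

How it is judged:
By the outcome, as a careful person would: the job done as asked, in the order asked, and still so for the second after the job is handed in, with the robot touching nothing.
It also fails if it takes over 64 s, if anything falls off the work surface, if the arm or the gripper's body presses on something with over 40 N, if the wrist force passes 120 N, or if a joint passes its speed limit or range.

## Working session

There is one attempt and no reset: what is moved stays moved. The work goes in short steps, Python scripts to look and compute and a tool call to move; the robot and the scene stay as the last step left them, time stands still between calls to the robot, and variables do not carry over. Pictures are saved under pics/ and viewed, and the job is handed in when it is done.

Besides the shell and the picture viewer there is one more tool, called as a command line: name --argument value ..., lists and objects as JSON in quotes. move_arm: Moves the arm, as the interface text tells. Its arguments: {"type":"object","properties":{"commands":{"type":"array","items":{"type":"object","properties":{"ax":{"type":"number"},"ay":{"type":"number"},"az":{"type":"number"},"x":{"type":"number"},"y":{"type":"number"},"z":{"type":"number"},"gripper":{"type":"number"}}}},"squeeze":{"type":"number"}},"required":["commands"]}

```bash
mkdir -p pics; python3 - <<'E'
from cell import telemetry, capture, camera_model
import cv2
for n in("side","top"):
    im=capture(n); cv2.imwrite(f"pics/{n}0.png",im[:,:,::-1]); m=camera_model(n); print(n,m)
print(telemetry.get_obs())
E
```

```text
side {'fx': 446.5487824072446, 'fy': 446.5487824072446, 'cx': 311.53425007383044, 'cy': 199.88395649747576, 'extrinsics': array([[-9.92009132e-01, -1.25990880e-01, -6.64675428e-03,
         5.21182766e+02],
       [-6.14747850e-02,  5.28693677e-01, -8.46583632e-01,
         1.24320892e+02],
       [ 1.10175914e-01, -8.39410087e-01, -5.32214218e-01,
         1.09955970e+03],
       [ 0.00000000e+00,  0.00000000e+00,  0.00000000e+00,
         1.00000000e+00]])}
top {'fx': 409.4595782324906, 'fy': 409.4595782324906, 'cx': 315.57074210451344, 'cy': 198.94102418107045, 'extrinsics': array([[ 1.81314082e-02, -9.99808569e-01, -7.35377104e-03,
         4.14669753e+00],
       [-9.84940402e-01, -1.65959801e-02, -1.72095840e-01,
         5.44093603e+02],
       [ 1.71940852e-01,  1.03633661e-02, -9.85052762e-01,
         1.24087243e+03],
       [ 0.00000000e+00,  0.00000000e+00,  0.00000000e+00,
         1.00000000e+00]])}
{'t': 0.1, 'joints': array([ 6.54255005e+01,  1.26734449e+01,  8.75191718e+01, -7.00269835e-04,
        7.99091312e+01, -7.22332904e+00]), 'joint_vel': array([-0.0759621 , -0.13064477, -0.11522551,  0.06306481,  0.03941395,
       -0.01919798]), 'effort': array([ 1.55769299e-03, -4.98247433e+01, -3.90541148e+01, -3.64176947e-05,
        5.80450069e-03,  1.87817506e-05]), 'tcp_pos': array([186.16366035, 596.08456253, 241.27952977]), 'ee_rot': array([-89.98789024,   0.10102703,  72.6489635 ]), 'force': array([-0.2375909 , -0.89117967,  0.16715771]), 'wrist_torque': array([ 0.03447627,  0.02213968, -0.02687248]), 'grip_width': 85.16475973221449}
```

View pics/side0.png

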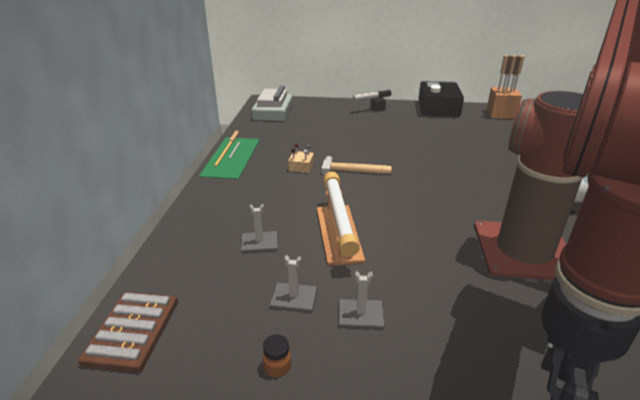

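View pics/top0.png

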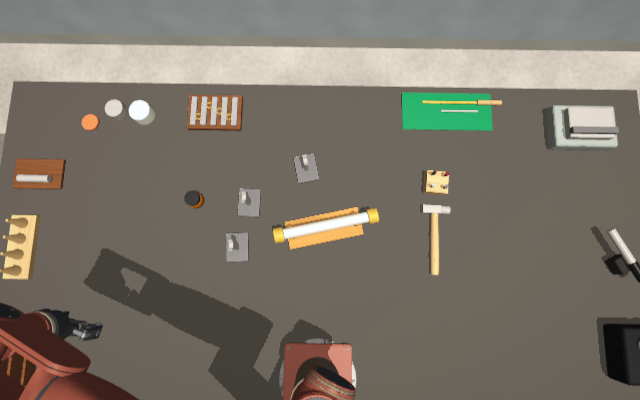

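Candidates for the rest in the top view: (306,168), (249,202) and (237,247). Only one arbor is in view, at (327,226). I'll enlarge to measure.

```bash
python3 - <<'E'
import cv2
t=cv2.imread("pics/top0.png"); s=cv2.imread("pics/side0.png")
cv2.imwrite("pics/t1.png",cv2.resize(t[140:270,215:395],None,fx=4.4,fy=4.4,interpolation=cv2.INTER_CUBIC))
cv2.imwrite("pics/s1.png",cv2.resize(s[165:335,230:400],None,fx=3.5,fy=3.5,interpolation=cv2.INTER_CUBIC))
E
```

```text
(no output)
```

View pics/t1.png

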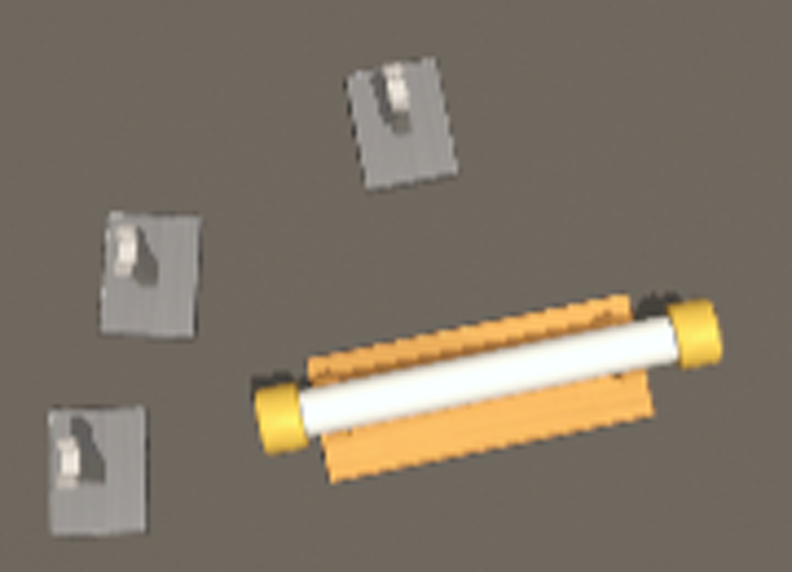

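View pics/s1.png

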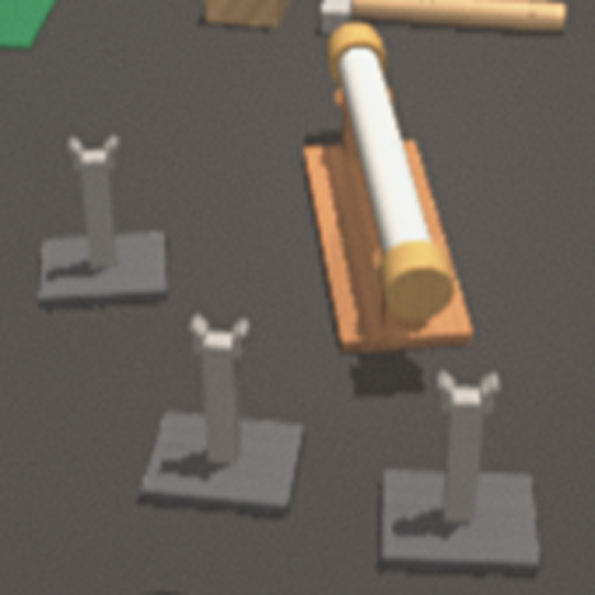

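```bash
cat > h.py <<'E'
import numpy as np
from cell import camera_model
def ray(n,u,v):
    m=camera_model(n);E=np.array(m['extrinsics']);R=E[:3,:3];c=-R.T@E[:3,3]
    return c,R.T@np.array([(u-m['cx'])/m['fx'],(v-m['cy'])/m['fy'],1])
def at(n,u,v,z):
    c,d=ray(n,u,v); return c+d*(z-c[2])/d[2]
def proj(n,P):
    m=camera_model(n);E=np.array(m['extrinsics']);p=np.atleast_2d(P)@E[:3,:3].T+E[:3,3]
    return np.c_[p[:,0]/p[:,2]*m['fx']+m['cx'],p[:,1]/p[:,2]*m['fy']+m['cy']]
E
python3 - <<'E'
from h import *
T=lambda u,v,z: at('top',215+u/4.4,140+v/4.4,z)
S=lambda u,v,z: at('side',230+u/3.5,165+v/3.5,z)
np.set_printoptions(precision=1,suppress=True)
for k,c in dict(A=[(346,74),(437,58),(457,173),(367,188)],B=[(110,212),(200,217),(194,338),(101,333)],C=[(50,408),(146,407),(146,534),(50,535)]).items():
    P=np.array([T(u,v,12) for u,v in c]); m=P.mean(0)
    ex=(P[0]+P[1]-P[2]-P[3])/2; ey=(P[0]+P[3]-P[1]-P[2])/2
    print(k,m,np.hypot(*m[:2]),np.linalg.norm(ex),np.linalg.norm(ey),np.degrees(np.arctan2(ex[1],ex[0])),np.degrees(np.arctan2(-ey[0],ey[1])))
print('heads top',T(397,86,112),T(126,250,112),T(68,460,112))
print('heads side',S(94,157,109),S(219,341,109),S(467,397,109))
a=T(281,417,75);b=T(695,334,75);print('drums',a,b,(a+b)/2,np.linalg.norm(a-b),np.degrees(np.arctan2(-(a-b)[0],(a-b)[1])))
a=T(303,411,75);b=T(673,340,75);print('edges',(a+b)/2,np.linalg.norm(a-b))
c=[(308,357),(630,295),(654,416),(331,482)]
P=np.array([T(u,v,12) for u,v in c]);print('cradle',P.mean(0));d=P[0]+P[3]-P[1]-P[2];print(np.degrees(np.arctan2(-d[0],d[1])))
print(S(356,47,75),S(416,280,75))
E
```

```text
A [652.7  46.3  12. ] 654.3266966470683 89.13020821793788 68.38622464317942 11.12542170483886 10.93617578101429
B [535.1 227.8  12. ] 581.5196878413799 90.13852434111395 67.50034456857651 -0.8725898947724314 -2.192659351139372
C [391.3 259.6  12. ] 469.56863052962717 91.13855144205097 69.29724131479466 2.92657724886681 1.6082003093359085
heads top [653.5  46.6 112. ] [535.4 228.3 112. ] [392.7 260.1 112. ]
heads side [648.3  59.7 109. ] [532.7 239.5 109. ] [389.9 270.1 109. ]
drums [426.9 122.7  75. ] [ 489.5 -162.7   75. ] [458.2 -20.   75. ] 292.11739413207306 12.365803495899568
edges [458.2 -19.9  75. ] 260.6366450920577
cradle [456.5 -15.6  12. ]
12.241409661135856
[ 489.5 -172.5   75. ] [424.6 125.6  75. ]
```

The farthest rest is the one at top (306,168): 654 mm from the base, against 582 and 470 mm for the others. The crop shows a grey plate, a slim post and an open V head. The arbor's middle is at about (458,-20) with yaw about 12.3°.

```bash
cat >> h.py <<'E'
def plan(dx,dy,dyaw_deg,n,yaw):
    """world delta -> n rows of tool x,z,ay (m, rad)"""
    out=[]
    for i in range(n):
        p=np.radians(yaw+dyaw_deg*i/n)
        out.append((round((np.cos(p)*dx+np.sin(p)*dy)/n/1000,4),round((-np.sin(p)*dx+np.cos(p)*dy)/n/1000,4)))
    print('ay/row',-np.radians(dyaw_deg)/n); 
    for o in out: print(o)
E
python3 - <<'E'
from h import *
plan(458-186.2,-20-596.1,-60.35,20,72.65)
E
```

```text
ay/row 0.05266531017892889
(np.float64(-0.0254), np.float64(-0.0222))
(np.float64(-0.0241), np.float64(-0.0235))
(np.float64(-0.0229), np.float64(-0.0247))
(np.float64(-0.0215), np.float64(-0.0259))
(np.float64(-0.0202), np.float64(-0.027))
(np.float64(-0.0187), np.float64(-0.028))
(np.float64(-0.0172), np.float64(-0.0289))
(np.float64(-0.0157), np.float64(-0.0298))
(np.float64(-0.0141), np.float64(-0.0306))
(np.float64(-0.0124), np.float64(-0.0313))
(np.float64(-0.0108), np.float64(-0.0319))
(np.float64(-0.0091), np.float64(-0.0324))
(np.float64(-0.0074), np.float64(-0.0329))
(np.float64(-0.0056), np.float64(-0.0332))
(np.float64(-0.0039), np.float64(-0.0334))
(np.float64(-0.0021), np.float64(-0.0336))
(np.float64(-0.0003), np.float64(-0.0337))
(np.float64(0.0014), np.float64(-0.0336))
(np.float64(0.0032), np.float64(-0.0335))
(np.float64(0.005), np.float64(-0.0333))
```

move_arm --commands '[{"x":-0.0254,"z":-0.0222,"ay":0.0527,"gripper":1},{"x":-0.0241,"z":-0.0235,"ay":0.0527},{"x":-0.0229,"z":-0.0247,"ay":0.0527},{"x":-0.0215,"z":-0.0259,"ay":0.0527},{"x":-0.0202,"z":-0.027,"ay":0.0527}]'

```text
$.commands[0]: bad value
```

move_arm --commands '[{"x":-0.0187,"z":-0.028,"ay":0.0527},{"x":-0.0172,"z":-0.0289,"ay":0.0527},{"x":-0.0157,"z":-0.0298,"ay":0.0527},{"x":-0.0141,"z":-0.0306,"ay":0.0527},{"x":-0.0124,"z":-0.0313,"ay":0.0527}]'

```text
$.commands[0]: bad value
```

move_arm --commands '[{"x":-0.0108,"z":-0.0319,"ay":0.0527},{"x":-0.0091,"z":-0.0324,"ay":0.0527},{"x":-0.0074,"z":-0.0329,"ay":0.0527},{"x":-0.0056,"z":-0.0332,"ay":0.0527},{"x":-0.0039,"z":-0.0334,"ay":0.0527}]'

```text
$.commands[0]: bad value
```

move_arm --commands '[{"x":-0.0021,"z":-0.0336,"ay":0.0527},{"x":-0.0003,"z":-0.0337,"ay":0.0527},{"x":0.0014,"z":-0.0336,"ay":0.0527},{"x":0.0032,"z":-0.0335,"ay":0.0527},{"x":0.005,"z":-0.0333,"ay":0.0527}]'

```text
$.commands[0]: bad value
```

move_arm --commands '[{},{},{}]'

```text
$.commands[0]: bad value
```

move_arm --commands '[{"ax":0,"ay":0.0527,"az":0,"x":-0.0254,"y":0,"z":-0.0222,"gripper":1.0}]'

```text
t: 0.18
tcp_pos: [198.1, 567.9, 240.9]
ee_rot: [-89.9, 0.0, 69.8]
force: [0.6, 0.4, 1.2]
grip_width: 85.2
```

All keys are required. Continuing.

move_arm --commands '[{"ax":0,"ay":0.0527,"az":0,"x":-0.0241,"y":0,"z":-0.0235,"gripper":1},{"ax":0,"ay":0.0527,"az":0,"x":-0.0229,"y":0,"z":-0.0247,"gripper":1},{"ax":0,"ay":0.0527,"az":0,"x":-0.0215,"y":0,"z":-0.0259,"gripper":1},{"ax":0,"ay":0.0527,"az":0,"x":-0.0202,"y":0,"z":-0.027,"gripper":1},{"ax":0,"ay":0.0527,"az":0,"x":-0.0187,"y":0,"z":-0.028,"gripper":1}]'

```text
t: 0.6
tcp_pos: [268.1, 410.0, 241.7]
ee_rot: [-90.0, 0.0, 54.4]
force: [0.9, 0.3, 1.0]
grip_width: 85.9
```

move_arm --commands '[{"ax":0,"ay":0.0527,"az":0,"x":-0.0172,"y":0,"z":-0.0289,"gripper":1},{"ax":0,"ay":0.0527,"az":0,"x":-0.0157,"y":0,"z":-0.0298,"gripper":1},{"ax":0,"ay":0.0527,"az":0,"x":-0.0141,"y":0,"z":-0.0306,"gripper":1},{"ax":0,"ay":0.0527,"az":0,"x":-0.0124,"y":0,"z":-0.0313,"gripper":1},{"ax":0,"ay":0.0527,"az":0,"x":-0.0108,"y":0,"z":-0.0319,"gripper":1}]'

```text
t: 1.02
tcp_pos: [335.9, 256.0, 242.0]
ee_rot: [-90.0, 0.0, 39.3]
force: [0.5, 0.1, 0.4]
grip_width: 85.1
```

move_arm --commands '[{"ax":0,"ay":0.0527,"az":0,"x":-0.0091,"y":0,"z":-0.0324,"gripper":1},{"ax":0,"ay":0.0527,"az":0,"x":-0.0074,"y":0,"z":-0.0329,"gripper":1},{"ax":0,"ay":0.0527,"az":0,"x":-0.0056,"y":0,"z":-0.0332,"gripper":1},{"ax":0,"ay":0.0527,"az":0,"x":-0.0039,"y":0,"z":-0.0334,"gripper":1},{"ax":0,"ay":0.0527,"az":0,"x":-0.0021,"y":0,"z":-0.0336,"gripper":1}]'

```text
t: 1.43
tcp_pos: [403.8, 101.9, 242.1]
ee_rot: [-90.0, -0.0, 24.2]
force: [1.0, 0.2, 1.2]
grip_width: 85.5
```

move_arm --commands '[{"ax":0,"ay":0.0527,"az":0,"x":-0.0003,"y":0,"z":-0.0337,"gripper":1},{"ax":0,"ay":0.0527,"az":0,"x":0.0014,"y":0,"z":-0.0336,"gripper":1},{"ax":0,"ay":0.0527,"az":0,"x":0.0032,"y":0,"z":-0.0335,"gripper":1},{"ax":0,"ay":0.0527,"az":0,"x":0.005,"y":0,"z":-0.0333,"gripper":1},{"ax":0,"ay":0,"az":0,"x":0,"y":0,"z":0,"gripper":1}]'

```text
t: 1.85
tcp_pos: [459.4, -24.4, 242.1]
ee_rot: [-90.1, -0.0, 11.9]
force: [0.1, 0.1, 0.0]
grip_width: 85.2
```

move_arm --commands '[{"ax":0,"ay":0,"az":0,"x":0,"y":0,"z":0,"gripper":1},{"ax":0,"ay":0,"az":0,"x":0,"y":0,"z":0,"gripper":1},{"ax":0,"ay":0,"az":0,"x":0,"y":0,"z":0,"gripper":1}]'

```text
t: 2.1
tcp_pos: [457.5, -18.7, 242.0]
ee_rot: [-90.0, 0.0, 12.3]
force: [0.1, 0.4, -0.6]
grip_width: 85.4
```

move_arm --commands '[{"ax":0,"ay":0,"az":0,"x":0,"y":0.03,"z":0,"gripper":1},{"ax":0,"ay":0,"az":0,"x":0,"y":0.03,"z":0,"gripper":1},{"ax":0,"ay":0,"az":0,"x":0,"y":0.03,"z":0,"gripper":1},{"ax":0,"ay":0,"az":0,"x":0,"y":0.03,"z":0,"gripper":1},{"ax":0,"ay":0,"az":0,"x":0,"y":0,"z":0,"gripper":1}]'

```text
t: 2.52
tcp_pos: [453.1, -17.4, 116.6]
ee_rot: [-89.7, 0.5, 12.4]
force: [-0.4, 0.4, 0.1]
grip_width: 85.8
```

```bash
python3 - <<'E'
from cell import telemetry, capture
import cv2, numpy as np
s=capture("side")[:,:,::-1];t=capture("top")[:,:,::-1]
a=cv2.resize(s[100:280,260:420],None,fx=2.5,fy=2.5,interpolation=cv2.INTER_CUBIC)
b=cv2.resize(t[140:320,240:400],None,fx=2.5,fy=2.5,interpolation=cv2.INTER_CUBIC)
cv2.imwrite("pics/p2.png",np.hstack([a,b])); o=telemetry.get_obs();print(o['tcp_pos'],o['wrist_torque'],o['force'])
E
```

```text
[457.01376487 -18.47744608 122.0094703 ] [ 0.03347145 -0.06232974  0.00391796] [-0.41050562 -1.02843492  0.35727939]
```

View pics/p2.png

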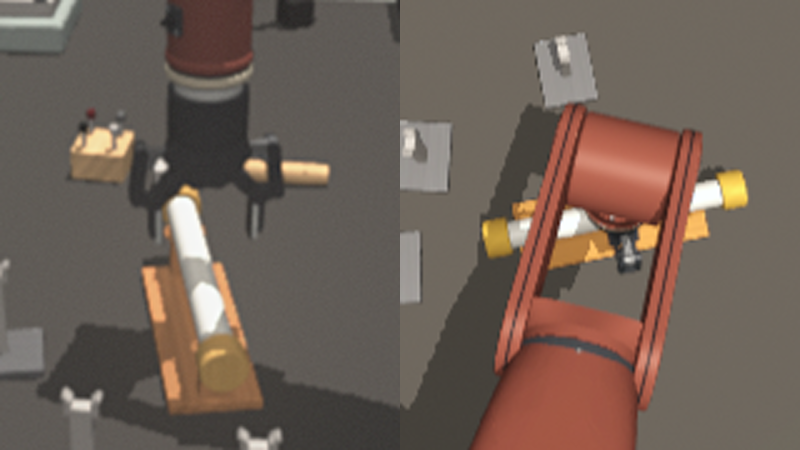

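Side view: the fingers straddle the shaft evenly, with pads at about crop (155,225) and (255,220) and the shaft at (195,225). Descending.

move_arm --commands '[{"ax":0,"ay":0,"az":0,"x":0.001,"y":0.015,"z":-0.0015,"gripper":1},{"ax":0,"ay":0,"az":0,"x":0,"y":0.015,"z":0,"gripper":1},{"ax":0,"ay":0,"az":0,"x":0,"y":0.015,"z":0,"gripper":1},{"ax":0,"ay":0,"az":0,"x":0,"y":0.01,"z":0,"gripper":1},{"ax":0,"ay":0,"az":0,"x":0,"y":0,"z":0,"gripper":1}]'

```text
t: 3.03
tcp_pos: [459.3, -20.6, 67.4]
ee_rot: [-90.0, 0.0, 12.3]
force: [-0.1, 1.0, -1.1]
grip_width: 85.3
```

move_arm --commands '[{"ax":0,"ay":0,"az":0,"x":0,"y":0,"z":0,"gripper":0.6},{"ax":0,"ay":0,"az":0,"x":0,"y":0,"z":0,"gripper":0.45},{"ax":0,"ay":0,"az":0,"x":0,"y":0,"z":0,"gripper":0.45},{"ax":0,"ay":0,"az":0,"x":0,"y":0,"z":0,"gripper":0.45}]'

```text
t: 3.37
tcp_pos: [460.2, -21.1, 68.4]
ee_rot: [-90.0, -0.1, 12.3]
force: [0.7, 0.1, 0.1]
grip_width: 39.8
```

move_arm --commands '[{"ax":0,"ay":0,"az":0,"x":-0.001,"y":0,"z":0,"gripper":0.35},{"ax":0,"ay":0,"az":0,"x":0,"y":0,"z":0,"gripper":0.2},{"ax":0,"ay":0,"az":0,"x":0,"y":0,"z":0,"gripper":0.0},{"ax":0,"ay":0,"az":0,"x":0,"y":0,"z":0,"gripper":0}]' --squeeze 70

```text
t: 3.7
tcp_pos: [459.5, -21.2, 68.5]
ee_rot: [-90.0, -0.1, 12.3]
force: [0.9, 2.0, 6.0]
grip_width: 30.4
```

```bash
python3 - <<'E'
from cell import telemetry
o=telemetry.get_obs()
for k in('tcp_pos','ee_rot','force','wrist_torque','grip_width'):print(k,o[k])
E
```

```text
tcp_pos [459.46776448 -21.22392795  68.46711423]
ee_rot [-90.03885143  -0.12812873  12.26675484]
force [0.90991526 2.04860801 5.98241282]
wrist_torque [0.2284822  0.01979377 0.09854621]
grip_width 30.428512536748265
```

move_arm --commands '[{"ax":0,"ay":0,"az":0,"x":0,"y":0,"z":0,"gripper":0},{"ax":0,"ay":0,"az":0,"x":0,"y":-0.003,"z":0,"gripper":0},{"ax":0,"ay":0,"az":0,"x":0,"y":-0.006,"z":0,"gripper":0},{"ax":0,"ay":0,"az":0,"x":0,"y":-0.008,"z":0,"gripper":0},{"ax":0,"ay":0,"az":0,"x":0,"y":-0.01,"z":0,"gripper":0}]'

```text
t: 4.12
tcp_pos: [456.7, -20.9, 93.6]
ee_rot: [-89.9, 0.2, 12.3]
force: [-0.6, 0.6, -6.3]
grip_width: 30.2
```

move_arm --commands '[{"ax":0,"ay":0,"az":0,"x":0,"y":-0.008,"z":0,"gripper":0},{"ax":0,"ay":0,"az":0,"x":0,"y":0,"z":0,"gripper":0},{"ax":0,"ay":0,"az":0,"x":0,"y":0,"z":0,"gripper":0},{"ax":0,"ay":0,"az":0,"x":0,"y":0,"z":0,"gripper":0},{"ax":0,"ay":0,"az":0,"x":0,"y":0,"z":0,"gripper":0}]'

```text
t: 4.53
tcp_pos: [457.8, -21.1, 101.8]
ee_rot: [-90.0, 0.1, 12.3]
force: [-0.4, -0.1, -6.3]
grip_width: 30.1
```

```bash
cat > st.py <<'E'
from cell import telemetry, capture
import cv2, numpy as np, sys
F=[];M=[]
n=int(sys.argv[2]) if len(sys.argv)>2 else 4
for i in range(n):
    im=capture("side" if i%2==0 else "top")
    if i==0:s=im
    if i==1:t=im
    o=telemetry.get_obs();F.append(o['force']);M.append(o['wrist_torque'])
np.set_printoptions(precision=3,suppress=True)
F=np.array(F);M=np.array(M);print(np.c_[F,M])
yaw=np.radians(o['ee_rot'][2]); u=np.array([-np.sin(yaw),np.cos(yaw)]);a=np.array([np.cos(yaw),np.sin(yaw)])
print('t',o['t'],'tcp',o['tcp_pos'],o['ee_rot'],'w',o['grip_width'])
print('M about jaw axis',(M[:,:2]@a).mean(),(M[:,:2]@a).std(),' M about shaft',(M[:,:2]@u).mean(),'F',F.mean(0))
cv2.imwrite(f"pics/{sys.argv[1]}s.png",s[:,:,::-1]);cv2.imwrite(f"pics/{sys.argv[1]}t.png",t[:,:,::-1])
E
python3 st.py l1 8
python3 - <<'E'
import cv2
s=cv2.imread("pics/l1s.png");cv2.imwrite("pics/l1c.png",cv2.resize(s[140:280,260:420],None,fx=4,fy=4,interpolation=cv2.INTER_CUBIC))
E
```

```text
[[ 0.214 -0.226 -6.561 -0.266 -0.12  -0.001]
 [ 0.473  0.556 -5.741 -0.258 -0.029 -0.007]
 [ 0.118 -0.688 -6.495 -0.188 -0.034  0.027]
 [ 0.351 -0.038 -5.996 -0.235 -0.082 -0.022]
 [-0.434 -0.629 -5.59  -0.259 -0.057  0.012]
 [ 1.149 -0.733 -5.97  -0.202 -0.088 -0.052]
 [-0.187 -0.168 -6.956 -0.21  -0.02   0.005]
 [ 0.592 -0.491 -6.3   -0.236 -0.004 -0.005]]
t 4.9333 tcp [458.249 -21.141 102.158] [-89.993   0.016  12.262] w 29.981089093108835
M about jaw axis -0.2381142074900206 0.02963288022478369  M about shaft -0.0038746863049014344 F [ 0.285 -0.302 -6.201]
```

View pics/l1c.png

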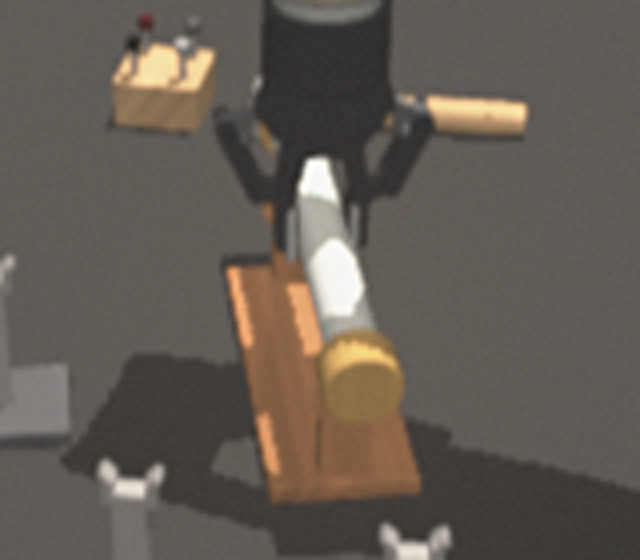

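Lifted level and clear. The moment about the jaw axis is −0.238 N·m with W≈6.2–6.4 N, so the balance point lies about 38 mm toward +u (tool +z). I'll lower it back and regrip there.

move_arm --commands '[{"ax":0,"ay":0,"az":0,"x":0,"y":0.008,"z":0,"gripper":0},{"ax":0,"ay":0,"az":0,"x":0,"y":0.01,"z":0,"gripper":0},{"ax":0,"ay":0,"az":0,"x":0,"y":0.008,"z":0,"gripper":0},{"ax":0,"ay":0,"az":0,"x":0,"y":0.004,"z":0,"gripper":0},{"ax":0,"ay":0,"az":0,"x":0,"y":0,"z":0,"gripper":0}]'

```text
t: 5.35
tcp_pos: [457.8, -20.9, 71.0]
ee_rot: [-89.9, 0.1, 12.2]
force: [-0.2, 0.7, -6.1]
grip_width: 30.2
```

move_arm --commands '[{"ax":0,"ay":0,"az":0,"x":0,"y":0.001,"z":0,"gripper":0},{"ax":0,"ay":0,"az":0,"x":0,"y":0.001,"z":0,"gripper":0},{"ax":0,"ay":0,"az":0,"x":0,"y":0.001,"z":0,"gripper":0},{"ax":0,"ay":0,"az":0,"x":0,"y":0.001,"z":0,"gripper":0},{"ax":0,"ay":0,"az":0,"x":0,"y":0,"z":0,"gripper":0}]'

```text
t: 5.77
tcp_pos: [459.2, -21.2, 68.9]
ee_rot: [-90.0, -0.1, 12.3]
force: [2.0, 0.3, -3.6]
grip_width: 30.2
```

move_arm --commands '[{"ax":0,"ay":0,"az":0,"x":0,"y":0.0006,"z":0,"gripper":0},{"ax":0,"ay":0,"az":0,"x":0,"y":0,"z":0,"gripper":0},{"ax":0,"ay":0,"az":0,"x":0,"y":0,"z":0,"gripper":0}]'

```text
t: 6.02
tcp_pos: [459.4, -21.2, 68.6]
ee_rot: [-90.0, -0.1, 12.3]
force: [2.0, 2.2, 2.7]
grip_width: 29.8
```

move_arm --commands '[{"ax":0,"ay":0,"az":0,"x":0,"y":0,"z":0,"gripper":0.4},{"ax":0,"ay":0,"az":0,"x":0,"y":0,"z":0,"gripper":0.5},{"ax":0,"ay":0,"az":0,"x":0,"y":0,"z":0,"gripper":0.6},{"ax":0,"ay":0,"az":0,"x":0,"y":0,"z":0,"gripper":0.6}]'

```text
t: 6.35
tcp_pos: [458.1, -21.2, 67.5]
ee_rot: [-90.0, 0.0, 12.3]
force: [0.4, 0.5, 0.1]
grip_width: 51.5
```

```bash
python3 st.py l2 6
python3 - <<'E'
import cv2
s=cv2.imread("pics/l2s.png");cv2.imwrite("pics/l2c.png",cv2.resize(s[140:280,260:420],None,fx=4,fy=4,interpolation=cv2.INTER_CUBIC))
E
```

```text
[[ 0.508 -0.08   0.593 -0.03   0.016 -0.006]
 [ 0.842 -0.064 -0.451  0.023  0.017 -0.014]
 [ 0.156 -0.07  -0.581  0.055  0.044 -0.024]
 [ 0.17   0.139  0.656  0.01  -0.045 -0.059]
 [-0.069  0.056 -0.15  -0.006  0.038  0.013]
 [ 0.325 -0.42  -0.45   0.074 -0.056  0.   ]]
t 6.65 tcp [458.286 -21.166  67.66 ] [-89.998   0.009  12.26 ] w 51.20204829092803
M about jaw axis 0.021068102084896914 0.03262547271789967  M about shaft -0.002232968052191777 F [ 0.322 -0.073 -0.064]
```

View pics/l2c.png

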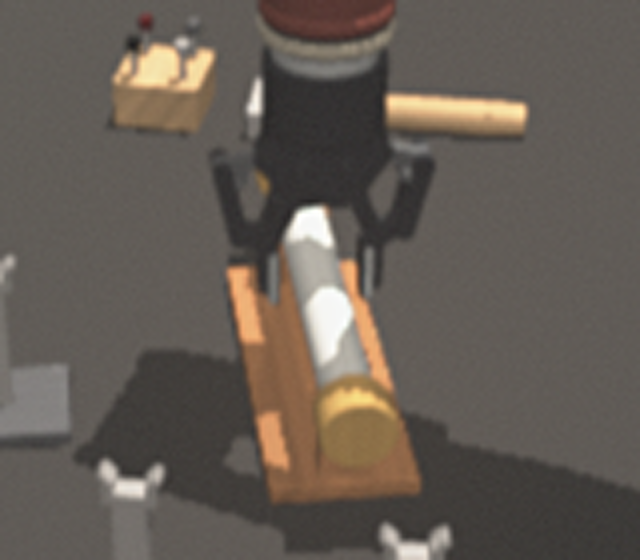

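The arbor is seated back in the cradle with the jaws open around the shaft. Sliding 38 mm toward +u and regripping.

move_arm --commands '[{"ax":0,"ay":0,"az":0,"x":0,"y":0,"z":0.01,"gripper":0.6},{"ax":0,"ay":0,"az":0,"x":0,"y":0,"z":0.01,"gripper":0.6},{"ax":0,"ay":0,"az":0,"x":0,"y":0,"z":0.01,"gripper":0.6},{"ax":0,"ay":0,"az":0,"x":0,"y":0,"z":0.008,"gripper":0.6},{"ax":0,"ay":0,"az":0,"x":0,"y":0,"z":0,"gripper":0.6}]'

```text
t: 7.07
tcp_pos: [449.5, 17.8, 67.5]
ee_rot: [-90.0, 0.0, 12.4]
force: [0.4, -0.1, -0.1]
grip_width: 51.5
```

move_arm --commands '[{"ax":0,"ay":0,"az":0,"x":0,"y":0,"z":0,"gripper":0.45},{"ax":0,"ay":0,"az":0,"x":0,"y":0,"z":0,"gripper":0.35},{"ax":0,"ay":0,"az":0,"x":0,"y":0,"z":0,"gripper":0.2},{"ax":0,"ay":0,"az":0,"x":0,"y":0,"z":0,"gripper":0.0},{"ax":0,"ay":0,"az":0,"x":0,"y":0,"z":0,"gripper":0}]'

```text
t: 7.48
tcp_pos: [451.0, 16.3, 68.2]
ee_rot: [-90.0, -0.1, 12.2]
force: [1.5, 4.5, 2.7]
grip_width: 30.3
```

move_arm --commands '[{"ax":0,"ay":0,"az":0,"x":0,"y":0,"z":0,"gripper":0},{"ax":0,"ay":0,"az":0,"x":0,"y":0,"z":0,"gripper":0},{"ax":0,"ay":0,"az":0,"x":0,"y":-0.003,"z":0,"gripper":0},{"ax":0,"ay":0,"az":0,"x":0,"y":-0.006,"z":0,"gripper":0},{"ax":0,"ay":0,"az":0,"x":0,"y":-0.009,"z":0,"gripper":0}]'

```text
t: 7.9
tcp_pos: [448.1, 15.7, 84.4]
ee_rot: [-89.9, 0.3, 12.2]
force: [-0.9, -0.6, -7.1]
grip_width: 30.4
```

move_arm --commands '[{"ax":0,"ay":0,"az":0,"x":0,"y":-0.008,"z":0,"gripper":0},{"ax":0,"ay":0,"az":0,"x":0,"y":-0.004,"z":0,"gripper":0},{"ax":0,"ay":0,"az":0,"x":0,"y":0,"z":0,"gripper":0},{"ax":0,"ay":0,"az":0,"x":0,"y":0,"z":0,"gripper":0},{"ax":0,"ay":0,"az":0,"x":0,"y":0,"z":0,"gripper":0}]'

```text
t: 8.32
tcp_pos: [450.0, 16.0, 97.5]
ee_rot: [-90.0, 0.0, 12.3]
force: [-0.4, 0.6, -6.3]
grip_width: 29.6
```

```bash
python3 st.py l3 40 | tail -22
python3 - <<'E'
import cv2
s=cv2.imread("pics/l3s.png");cv2.imwrite("pics/l3c.png",cv2.resize(s[140:280,260:420],None,fx=4,fy=4,interpolation=cv2.INTER_CUBIC))
E
```

```text
[-0.227 -0.084 -6.132 -0.027  0.015 -0.007]
 [-0.123  0.144 -7.276  0.036  0.011  0.018]
 [-0.675  1.02  -5.499 -0.009 -0.021  0.043]
 [-0.301 -0.293 -5.419  0.077  0.008  0.005]
 [-0.747  0.063 -5.891  0.043 -0.033 -0.042]
 [ 0.464  0.626 -6.355  0.036 -0.015  0.021]
 [-0.182 -0.215 -6.674 -0.003 -0.023 -0.023]
 [ 0.29  -0.387 -6.057  0.014  0.04   0.009]
 [-1.261 -0.059 -5.889  0.01   0.024  0.   ]
 [-0.457 -1.256 -6.827  0.042 -0.022  0.08 ]
 [ 0.627  0.815 -5.303 -0.014  0.033  0.064]
 [ 0.477 -0.434 -6.614 -0.013  0.007 -0.019]
 [-0.835 -0.621 -5.054  0.04   0.049 -0.   ]
 [ 0.067  0.636 -6.612 -0.001  0.039 -0.016]
 [-1.012 -0.245 -5.966 -0.001 -0.007 -0.012]
 [-0.385  0.151 -6.374 -0.018  0.052  0.003]
 [-0.834 -0.156 -5.614  0.005  0.024  0.006]
 [-0.819 -0.315 -5.946  0.022  0.033  0.018]
 [ 0.326  0.345 -5.379 -0.     0.024 -0.02 ]
 [-0.336 -0.234 -6.049  0.002  0.004  0.007]]
t 10.3167 tcp [450.279  15.965  97.707] [-90.      0.001  12.261] w 29.774707268473392
M about jaw axis 0.013769195939710774 0.03218446687938347  M about shaft 0.005816651402379605 F [-0.142 -0.044 -6.13 ]
```

View pics/l3c.png

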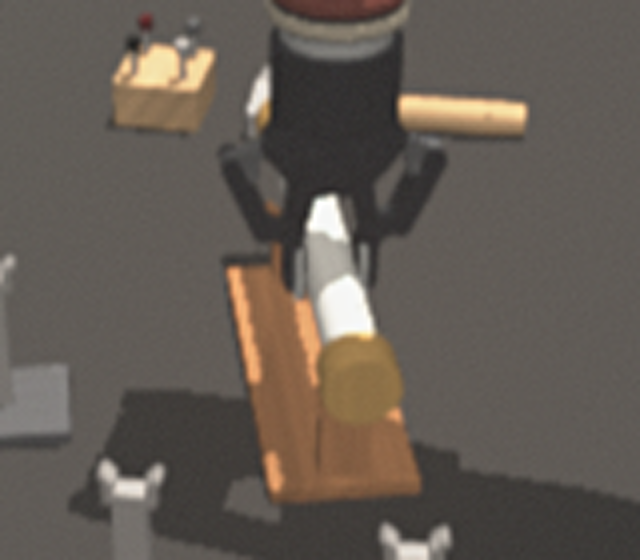

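The moment is now about 0.014±0.005 N·m, so the balance point is about 2 mm toward −u from the grip, or less with sensor bias. Checking the notch pose by overlaying a model on both initial views.

```bash
cat > ov.py <<'E'
from h import *
import cv2,sys
def ov(x,y,yaw,name):
    th=np.radians(yaw);R=np.array([[np.cos(th),-np.sin(th)],[np.sin(th),np.cos(th)]])
    W=lambda p:np.c_[np.array(p)[:,:2]@R.T+[x,y],np.array(p)[:,2]]
    out=[]
    for n,(r0,c0) in dict(top=(145,280),side=(195,225)).items():
        im=cv2.imread(f"pics/{n}0.png")[r0:r0+60,c0:c0+60];k=6.5
        im=cv2.resize(im,None,fx=k,fy=k,interpolation=cv2.INTER_CUBIC)
        def L(p,c):
            q=(proj(n,W(p))-[c0,r0]+.5)*k
            cv2.polylines(im,[q.astype(int)],False,c,1)
        for z in(0,12):L([(-45,-35,z),(45,-35,z),(45,35,z),(-45,35,z),(-45,-35,z)],(0,0,255))
        for yy in(-6,6):L([(-15.5,yy,118),(0,yy,102.4),(15.5,yy,118)],(0,255,0) if yy>0 else (255,255,0))
        out.append(im)
    cv2.imwrite(name,np.hstack(out))
ov(float(sys.argv[1]),float(sys.argv[2]),float(sys.argv[3]),sys.argv[4])
E
python3 ov.py 653 46.5 11 pics/ov1.png
```

```text
(no output)
```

View pics/ov1.png

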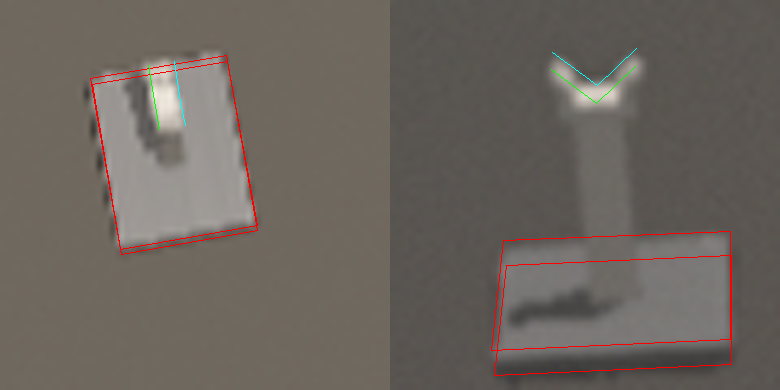

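The overlay fits in both views: plate edges and V vertex within about 1 px at (653, 46.5), yaw 11°. I'll raise, turn slightly and carry over the rest.

move_arm --commands '[{"ax":0,"ay":0.0044,"az":0,"x":0,"y":-0.008,"z":0,"gripper":0},{"ax":0,"ay":0.0044,"az":0,"x":0,"y":-0.014,"z":0,"gripper":0},{"ax":0,"ay":0.0044,"az":0,"x":0,"y":-0.016,"z":0,"gripper":0},{"ax":0,"ay":0.0044,"az":0,"x":0,"y":-0.014,"z":0,"gripper":0},{"ax":0,"ay":0.0044,"az":0,"x":0,"y":-0.008,"z":0,"gripper":0}]'

```text
t: 10.73
tcp_pos: [451.3, 15.9, 160.1]
ee_rot: [-90.1, -0.2, 11.0]
force: [1.2, -0.1, -6.2]
grip_width: 30.6
```

move_arm --commands '[{"ax":0,"ay":0,"az":0,"x":0.008,"y":0,"z":-0.0006,"gripper":0},{"ax":0,"ay":0,"az":0,"x":0.014,"y":0,"z":-0.0006,"gripper":0},{"ax":0,"ay":0,"az":0,"x":0.018,"y":0,"z":-0.0006,"gripper":0},{"ax":0,"ay":0,"az":0,"x":0.02,"y":0,"z":-0.0006,"gripper":0},{"ax":0,"ay":0,"az":0,"x":0.02,"y":0,"z":-0.0006,"gripper":0}]'

```text
t: 11.15
tcp_pos: [530.1, 28.5, 156.8]
ee_rot: [-90.0, 0.0, 11.0]
force: [-0.9, -0.2, -5.9]
grip_width: 30.0
```

move_arm --commands '[{"ax":0,"ay":0,"az":0,"x":0.02,"y":0,"z":-0.0006,"gripper":0},{"ax":0,"ay":0,"az":0,"x":0.02,"y":0,"z":-0.0006,"gripper":0},{"ax":0,"ay":0,"az":0,"x":0.02,"y":0,"z":-0.0006,"gripper":0},{"ax":0,"ay":0,"az":0,"x":0.02,"y":0,"z":-0.0006,"gripper":0},{"ax":0,"ay":0,"az":0,"x":0.018,"y":0,"z":-0.0006,"gripper":0}]'

```text
t: 11.57
tcp_pos: [627.1, 44.4, 156.1]
ee_rot: [-90.0, 0.1, 11.0]
force: [0.2, 0.7, -7.0]
grip_width: 29.8
```

move_arm --commands '[{"ax":0,"ay":0,"az":0,"x":0.014,"y":0,"z":-0.0006,"gripper":0},{"ax":0,"ay":0,"az":0,"x":0.008,"y":0,"z":-0.0006,"gripper":0},{"ax":0,"ay":0,"az":0,"x":0.0048,"y":0,"z":0,"gripper":0},{"ax":0,"ay":0,"az":0,"x":0,"y":0,"z":0,"gripper":0},{"ax":0,"ay":0,"az":0,"x":0,"y":0,"z":0,"gripper":0}]'

```text
t: 11.98
tcp_pos: [652.0, 48.0, 156.9]
ee_rot: [-90.0, 0.1, 11.0]
force: [-0.7, 0.4, -5.7]
grip_width: 29.9
```

```bash
python3 st.py r1 40 | tail -2
python3 - <<'E'
import cv2,numpy as np
s=cv2.imread("pics/r1s.png");t=cv2.imread("pics/r1t.png")
f=lambda i:cv2.resize(i,None,fx=2.5,fy=2.5,interpolation=cv2.INTER_CUBIC)
cv2.imwrite("pics/r1c.png",np.hstack([f(s[80:280,190:350]),f(t[80:280,230:390])]))
E
```

```text
t 13.9833 tcp [652.678  48.016 157.699] [-89.997   0.     11.001] w 29.807087545965185
M about jaw axis 0.024340961145842117 0.026729872012640026  M about shaft 0.005370248171795807 F [ 0.075  0.096 -6.074]
```

View pics/r1c.png

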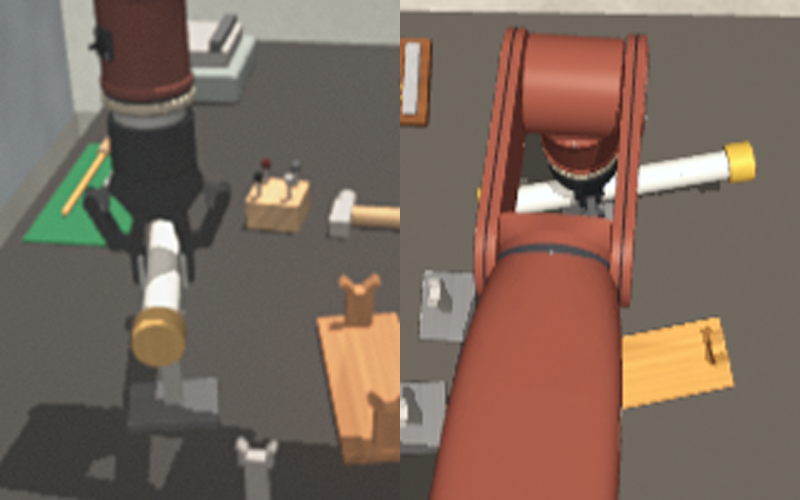

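Over the post and level. The second moment reading agrees (0.024, mean 0.019 → about −3 mm, if there is no bias). I'll shift 1 mm more and lower slowly.

move_arm --commands '[{"ax":0,"ay":0,"az":0,"x":0,"y":0.006,"z":0.001,"gripper":0},{"ax":0,"ay":0,"az":0,"x":0,"y":0.009,"z":0,"gripper":0},{"ax":0,"ay":0,"az":0,"x":0,"y":0.009,"z":0,"gripper":0},{"ax":0,"ay":0,"az":0,"x":0,"y":0.006,"z":0,"gripper":0},{"ax":0,"ay":0,"az":0,"x":0,"y":0.003,"z":0,"gripper":0}]'

```text
t: 14.4
tcp_pos: [653.0, 49.1, 124.4]
ee_rot: [-90.0, -0.1, 11.0]
force: [-2.0, 1.5, 5.1]
grip_width: 29.9
```

move_arm --commands '[{"ax":0,"ay":0,"az":0,"x":0,"y":0,"z":0,"gripper":0},{"ax":0,"ay":0,"az":0,"x":0,"y":0.001,"z":0,"gripper":0},{"ax":0,"ay":0,"az":0,"x":0,"y":0.001,"z":0,"gripper":0},{"ax":0,"ay":0,"az":0,"x":0,"y":0,"z":0,"gripper":0},{"ax":0,"ay":0,"az":0,"x":0,"y":0,"z":0,"gripper":0}]'

```text
t: 14.82
tcp_pos: [653.1, 49.1, 124.3]
ee_rot: [-90.0, -0.1, 11.0]
force: [-1.6, 1.2, 5.0]
grip_width: 30.1
```

```bash
python3 st.py r2 4 | tail -2
python3 - <<'E'
import cv2,numpy as np
s=cv2.imread("pics/r2s.png");t=cv2.imread("pics/r2t.png")
f=lambda i,k:cv2.resize(i,None,fx=k,fy=k,interpolation=cv2.INTER_CUBIC)
cv2.imwrite("pics/r2c.png",f(s[160:260,215:315],6))
E
```

```text
t 15.0167 tcp [653.159  49.107 124.336] [-90.014  -0.102  11.004] w 30.215282947317082
M about jaw axis 0.3088376183926066 0.01955108679917125  M about shaft 0.35612069510287664 F [-2.067  0.977  6.286]
```

View pics/r2c.png

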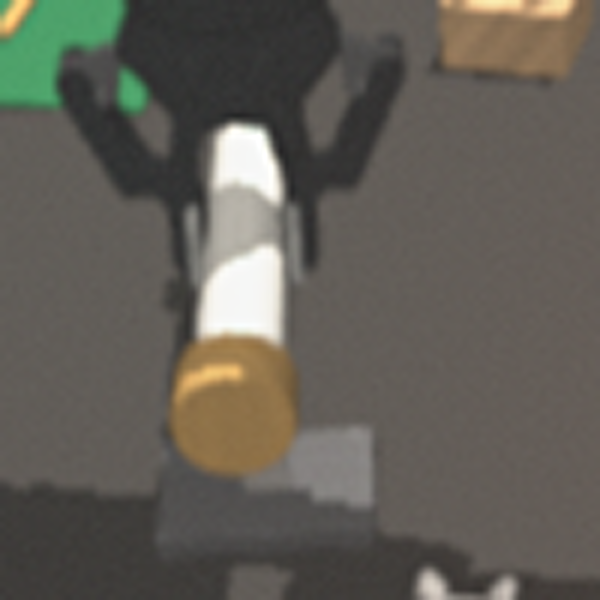

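Contact came about 6 mm early (TCP 124.3, expected about 118), with a lateral force. Either a fingertip is on a horn of the V or something is off laterally. Raising a little and checking in the image.

move_arm --commands '[{"ax":0,"ay":0,"az":0,"x":0,"y":-0.004,"z":0,"gripper":0},{"ax":0,"ay":0,"az":0,"x":0,"y":-0.004,"z":0,"gripper":0},{"ax":0,"ay":0,"az":0,"x":0,"y":0,"z":0,"gripper":0},{"ax":0,"ay":0,"az":0,"x":0,"y":0,"z":0,"gripper":0}]'

```text
t: 15.35
tcp_pos: [652.0, 48.8, 129.9]
ee_rot: [-90.0, 0.1, 11.0]
force: [0.8, 0.6, -6.6]
grip_width: 30.1
```

```bash
python3 st.py r3 12 | tail -2
python3 - <<'E'
from h import *
import cv2
from cell import telemetry
o=telemetry.get_obs();tcp=o['tcp_pos'];yaw=np.radians(o['ee_rot'][2])
u=np.array([-np.sin(yaw),np.cos(yaw),0]);a=np.array([np.cos(yaw),np.sin(yaw),0])
th=np.radians(11);R=np.array([[np.cos(th),-np.sin(th)],[np.sin(th),np.cos(th)]])
for n,(r0,c0) in dict(side=(175,225)).items():
    k=10;im=cv2.imread(f"pics/r3{n[0]}.png")[r0:r0+60,c0:c0+75]
    im=cv2.resize(im,None,fx=k,fy=k,interpolation=cv2.INTER_CUBIC)
    cv2.imwrite("pics/r3c.png",im.copy())
    def L(P,c):
        q=(proj(n,np.array(P))-[c0,r0]+.5)*k; cv2.polylines(im,[q.astype(int)],False,c,1)
    for yy in(-6,6):
        p=np.array([(-15.5,yy,118),(0,yy,102.4),(15.5,yy,118)],float);L(np.c_[p[:,:2]@R.T+[653,46.5],p[:,2]],(0,255,0))
    ax=tcp+[0,0,6.7]
    # drum +u front face circle, shaft-drum edge
    for s in (93,93+30):
      for r in ((16,23) if s==93 else (23,)):
        L([ax+u*s+r*(np.cos(f)*a+np.sin(f)*np.array([0,0,1])) for f in np.linspace(0,6.3,40)],(0,0,255))
    for sg in(-16,16): L([ax+sg*a+11*u,ax+sg*a+93*u],(255,0,255))
    cv2.imwrite("pics/r3o.png",im)
E
```

```text
t 15.95 tcp [652.491  48.969 130.69 ] [-90.002   0.001  11.002] w 30.03267352311022
M about jaw axis 0.003583294028050514 0.020811035953622888  M about shaft 0.006722124427793613 F [-0.281  0.156 -6.066]
```

View pics/r3c.png

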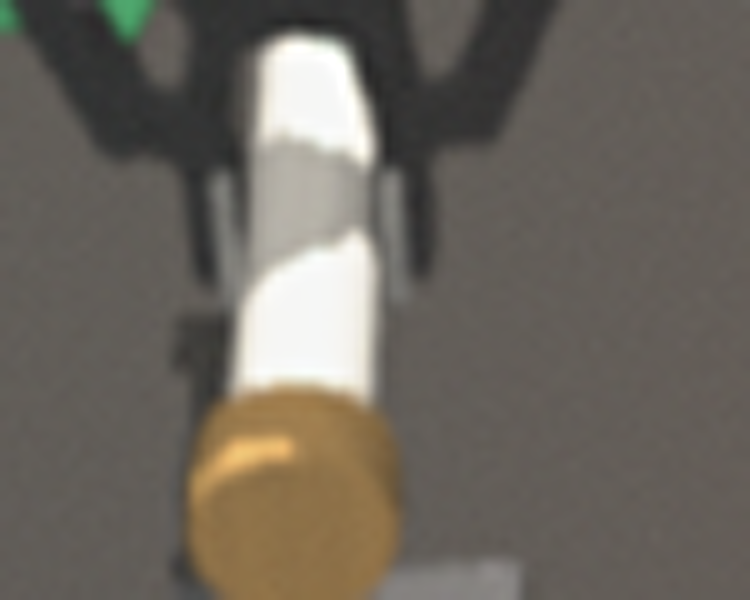

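View pics/r3o.png

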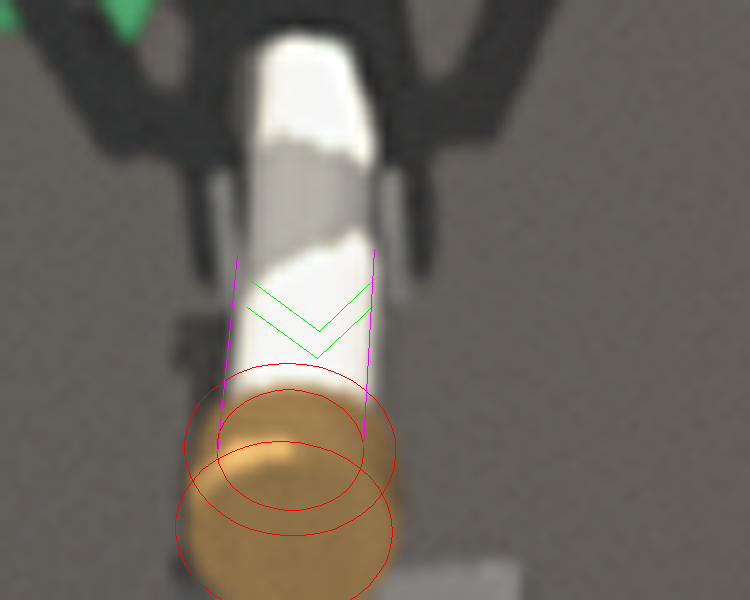

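```bash
cat > ov2.py <<'E'
from h import *
import cv2
def ov(img,n,tcp,yawd,dz,s0,box,k,out,tilt=0,da=0):
    yaw=np.radians(yawd);t=np.radians(tilt)
    a=np.array([np.cos(yaw),np.sin(yaw),0]);zz=np.array([0,0,1.])
    u0=np.array([-np.sin(yaw),np.cos(yaw),0]);u=np.cos(t)*u0+np.sin(t)*zz;w=np.cross(a,u)
    r0,r1,c0,c1=box
    im=cv2.resize(cv2.imread(img)[r0:r1,c0:c1],None,fx=k,fy=k,interpolation=cv2.INTER_CUBIC)
    ax=np.array(tcp)+[0,0,dz]+da*a
    def L(P,c):
        q=(proj(n,np.array(P))-[c0,r0]+.5)*k; cv2.polylines(im,[q.astype(int)],False,c,1)
    for s in (s0,s0+30,s0-260,s0-290):
        L([ax+u*s+23*(np.cos(f)*a+np.sin(f)*w) for f in np.linspace(0,6.3,40)],(0,0,255))
    for sg in(-16,16): L([ax+sg*a+(s0-260)*u,ax+sg*a+s0*u],(255,0,255))
    if out: cv2.imwrite(out,im)
    return im
E
python3 - <<'E'
from ov2 import *
b=(175,250,225,300);k=5
A=[ov("pics/l3s.png",'side',[450.3,16,97.7],12.26,6.7,93,(165,265,300,390),4,None),
ov("pics/r1s.png",'side',[652.7,48,157.7],11,6.7,93,(150,250,215,305),4,None)]
cv2.imwrite("pics/o4.png",np.hstack(A))
A=[ov("pics/r3s.png",'side',[652.5,49,130.7],11,6.7,93,(160,260,215,305),4,None),
ov("pics/l3t.png",'top',[450.3,16,97.7],12.26,6.7,93,(180,280,255,385),3,None)]
A[1]=cv2.copyMakeBorder(A[1],0,100,0,0,cv2.BORDER_CONSTANT)
cv2.imwrite("pics/o5.png",np.hstack(A))
cv2.imwrite("pics/o6.png",np.vstack([ov("pics/r1t.png",'top',[652.7,48,157.7],11,6.7,93,(120,180,255,390),5,None)]))
E
```

```text
(no output)
```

View pics/o4.png

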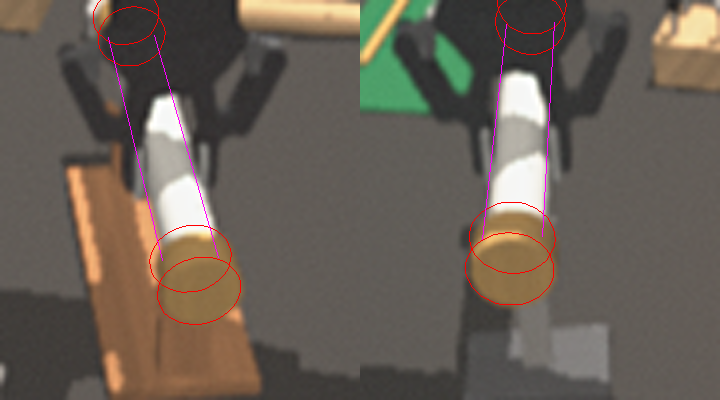

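View pics/o5.png

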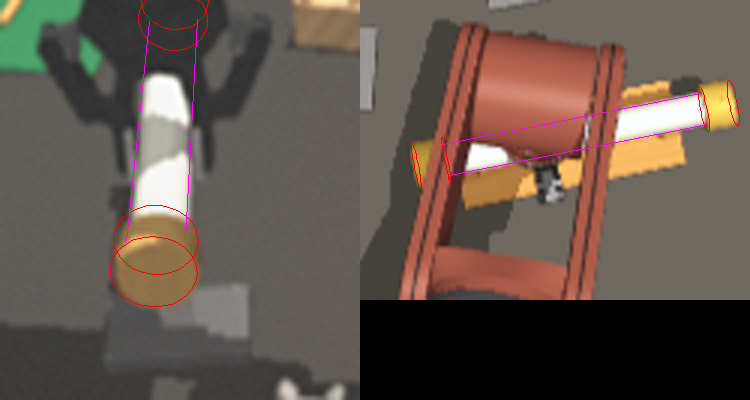

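View pics/o6.png

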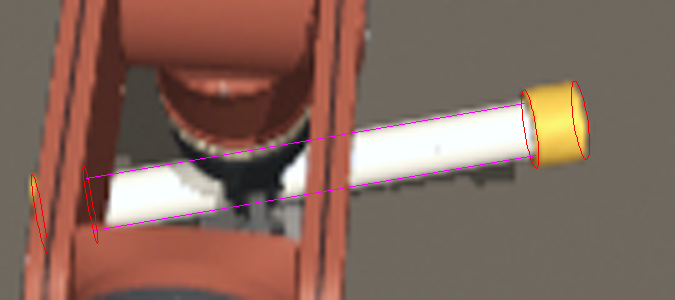

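The overlays show no slip or tilt: the axis is still about 6.7 mm above the TCP. So a fingertip touched a horn of the V, where clearance is only about 0.5 mm. The images and moments suggest the shaft sits about 1.5 mm too far toward −x. Shifting tool x by +1.5 mm and lowering softly.

move_arm --commands '[{"ax":0,"ay":0,"az":0,"x":0.0015,"y":0,"z":0,"gripper":0},{"ax":0,"ay":0,"az":0,"x":0,"y":0.003,"z":0,"gripper":0},{"ax":0,"ay":0,"az":0,"x":0,"y":0.003,"z":0,"gripper":0},{"ax":0,"ay":0,"az":0,"x":0,"y":0.002,"z":0,"gripper":0},{"ax":0,"ay":0,"az":0,"x":0,"y":0,"z":0,"gripper":0}]'

```text
t: 16.37
tcp_pos: [654.5, 49.2, 125.3]
ee_rot: [-90.0, -0.1, 11.0]
force: [-7.1, 0.1, 7.0]
grip_width: 30.2
```

The lateral force grew to −7 N and contact came higher. That behaves like the shaft on the +x face of the V, so the shift was the wrong way. Trying the other side.

move_arm --commands '[{"ax":0,"ay":0,"az":0,"x":0,"y":-0.004,"z":0,"gripper":0},{"ax":0,"ay":0,"az":0,"x":-0.0025,"y":0,"z":0,"gripper":0},{"ax":0,"ay":0,"az":0,"x":0,"y":0,"z":0,"gripper":0},{"ax":0,"ay":0,"az":0,"x":0,"y":0.002,"z":0,"gripper":0},{"ax":0,"ay":0,"az":0,"x":0,"y":0.002,"z":0,"gripper":0}]'

```text
t: 16.78
tcp_pos: [653.0, 48.8, 124.2]
ee_rot: [-90.0, -0.2, 11.0]
force: [-1.5, 0.8, 10.2]
grip_width: 30.5
```

move_arm --commands '[{"ax":0,"ay":0,"az":0,"x":0,"y":0,"z":0,"gripper":0},{"ax":0,"ay":0,"az":0,"x":0,"y":0,"z":0,"gripper":0}]'

```text
t: 16.95
tcp_pos: [653.0, 48.8, 123.9]
ee_rot: [-90.0, -0.2, 11.0]
force: [3.1, 0.8, 1.8]
grip_width: 30.5
```

Contact recentres at the same place but still about 6 mm high. With the measured gap at 30.2 mm, both fingertips are probably landing on the 31 mm wide horns. The safe fix is to return to the cradle, grip about 24 mm to one side of the balance point so the fingers clear the head, and come back.

move_arm --commands '[{"ax":0,"ay":0,"az":0,"x":0,"y":-0.005,"z":0,"gripper":0},{"ax":0,"ay":0,"az":0,"x":0,"y":-0.01,"z":0,"gripper":0},{"ax":0,"ay":0,"az":0,"x":0,"y":-0.01,"z":0,"gripper":0},{"ax":0,"ay":0,"az":0,"x":0,"y":-0.008,"z":0,"gripper":0},{"ax":0,"ay":0,"az":0,"x":0,"y":-0.004,"z":0,"gripper":0}]'

```text
t: 17.37
tcp_pos: [651.9, 48.7, 161.2]
ee_rot: [-90.0, -0.1, 11.0]
force: [-0.1, -0.3, -5.4]
grip_width: 29.6
```

move_arm --commands '[{"ax":0,"ay":0,"az":0,"x":-0.008,"y":0,"z":0.0006,"gripper":0},{"ax":0,"ay":0,"az":0,"x":-0.014,"y":0,"z":0.0006,"gripper":0},{"ax":0,"ay":0,"az":0,"x":-0.018,"y":0,"z":0.0006,"gripper":0},{"ax":0,"ay":0,"az":0,"x":-0.02,"y":0,"z":0.0006,"gripper":0},{"ax":0,"ay":0,"az":0,"x":-0.02,"y":0,"z":0.0006,"gripper":0}]'

```text
t: 17.78
tcp_pos: [570.5, 36.3, 159.0]
ee_rot: [-90.0, 0.1, 11.0]
force: [0.2, 0.5, -5.9]
grip_width: 30.1
```

move_arm --commands '[{"ax":0,"ay":0,"az":0,"x":-0.02,"y":0,"z":0.0006,"gripper":0},{"ax":0,"ay":0,"az":0,"x":-0.02,"y":0,"z":0.0006,"gripper":0},{"ax":0,"ay":0,"az":0,"x":-0.02,"y":0,"z":0.0006,"gripper":0},{"ax":0,"ay":0,"az":0,"x":-0.02,"y":0,"z":0.0006,"gripper":0},{"ax":0,"ay":0,"az":0,"x":-0.018,"y":0,"z":0.0006,"gripper":0}]'

```text
t: 18.2
tcp_pos: [473.4, 20.6, 159.1]
ee_rot: [-90.0, 0.1, 11.0]
force: [-0.2, 0.1, -7.4]
grip_width: 29.9
```

move_arm --commands '[{"ax":0,"ay":-0.011,"az":0,"x":-0.014,"y":0,"z":0,"gripper":0},{"ax":0,"ay":-0.011,"az":0,"x":-0.008,"y":0,"z":0,"gripper":0},{"ax":0,"ay":0,"az":0,"x":-0.0034,"y":0,"z":0,"gripper":0},{"ax":0,"ay":0,"az":0,"x":0,"y":0,"z":0,"gripper":0},{"ax":0,"ay":0,"az":0,"x":0,"y":0,"z":0,"gripper":0}]'

```text
t: 18.62
tcp_pos: [451.3, 15.6, 160.0]
ee_rot: [-90.0, -0.1, 12.2]
force: [-0.3, 0.4, -6.4]
grip_width: 30.4
```

```bash
python3 st.py b1 4 | tail -2
python3 - <<'E'
from ov2 import *
from cell import telemetry
o=telemetry.get_obs()
cv2.imwrite("pics/b1o.png",ov("pics/b1s.png",'side',o['tcp_pos'],o['ee_rot'][2],6.7,93,(130,260,290,400),5,None))
E
```

```text
t 18.8167 tcp [451.284  15.743 159.746] [-90.001  -0.01   12.263] w 29.914784570973335
M about jaw axis 0.015157960199698665 0.009579340220077776  M about shaft 0.004476078832659304 F [-0.131 -0.11  -5.633]
```

View pics/b1o.png

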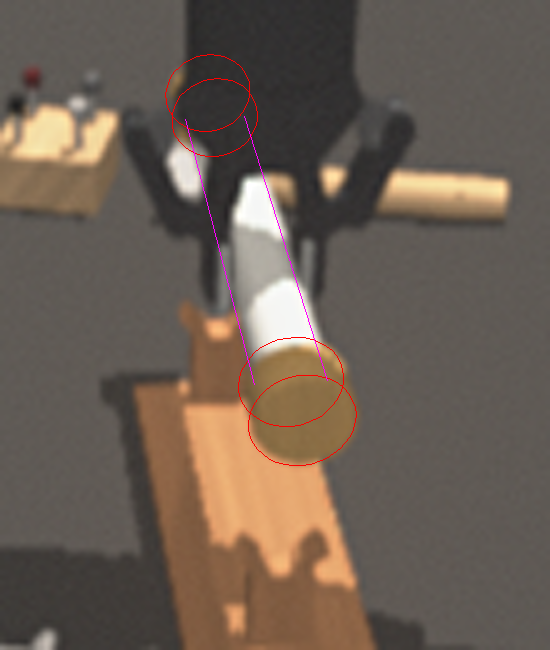

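```bash
python3 - <<'E'
from ov2 import *
A=ov("pics/side0.png",'side',[458.2,-20,75],12.3,0,130,(160,270,300,370),5.4,None)
from cell import telemetry
o=telemetry.get_obs()
B=ov("pics/b1s.png",'side',o['tcp_pos'],o['ee_rot'][2],1.5,93,(150,260,290,360),5.4,None)
cv2.imwrite("pics/b2o.png",np.hstack([A,B]))
E
```

```text
(no output)
```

View pics/b2o.png

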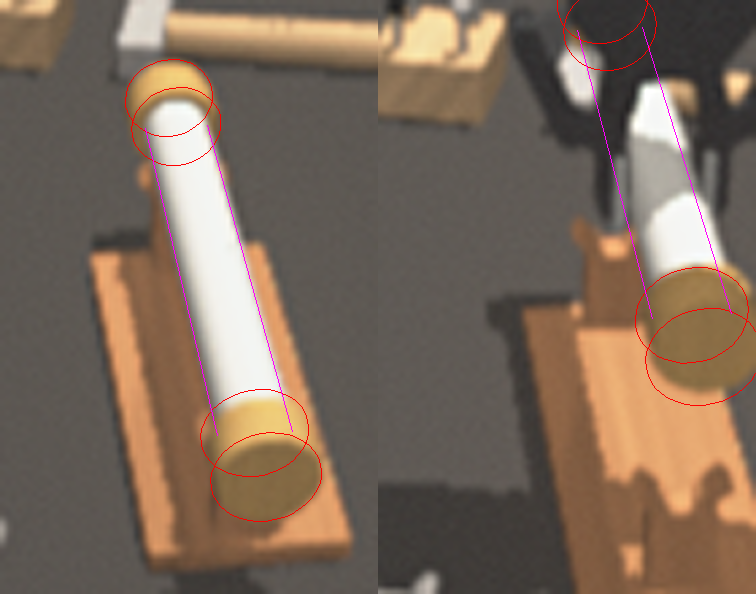

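The initial overlay fits and dz=6.7 still fits the drum bottom, so the shaft hasn't slipped and the fingers were on the horns. Lowering back into the cradle.

move_arm --commands '[{"ax":0,"ay":0,"az":0,"x":0,"y":0.01,"z":0,"gripper":0},{"ax":0,"ay":0,"az":0,"x":0,"y":0.018,"z":0,"gripper":0},{"ax":0,"ay":0,"az":0,"x":0,"y":0.02,"z":0,"gripper":0},{"ax":0,"ay":0,"az":0,"x":0,"y":0.018,"z":0,"gripper":0},{"ax":0,"ay":0,"az":0,"x":0,"y":0.012,"z":0,"gripper":0}]'

```text
t: 19.23
tcp_pos: [449.4, 15.9, 79.0]
ee_rot: [-89.9, 0.2, 12.3]
force: [0.4, -0.1, -6.4]
grip_width: 30.2
```

move_arm --commands '[{"ax":0,"ay":0,"az":0,"x":0,"y":0.007,"z":0,"gripper":0},{"ax":0,"ay":0,"az":0,"x":0,"y":0.003,"z":0,"gripper":0},{"ax":0,"ay":0,"az":0,"x":0,"y":0.001,"z":0,"gripper":0},{"ax":0,"ay":0,"az":0,"x":0,"y":0,"z":0,"gripper":0},{"ax":0,"ay":0,"az":0,"x":0,"y":0,"z":0,"gripper":0}]'

```text
t: 19.65
tcp_pos: [451.6, 15.6, 71.5]
ee_rot: [-90.0, -0.1, 12.3]
force: [1.0, 0.5, -6.4]
grip_width: 30.3
```

move_arm --commands '[{"ax":0,"ay":0,"az":0,"x":0,"y":0.001,"z":0,"gripper":0},{"ax":0,"ay":0,"az":0,"x":0,"y":0.001,"z":0,"gripper":0},{"ax":0,"ay":0,"az":0,"x":0,"y":0,"z":0,"gripper":0},{"ax":0,"ay":0,"az":0,"x":0,"y":0,"z":0,"gripper":0}]'

```text
t: 19.98
tcp_pos: [451.0, 15.6, 69.0]
ee_rot: [-90.0, -0.0, 12.3]
force: [-0.1, -0.2, -5.5]
grip_width: 29.7
```

move_arm --commands '[{"ax":0,"ay":0,"az":0,"x":0,"y":0.001,"z":0,"gripper":0},{"ax":0,"ay":0,"az":0,"x":0,"y":0.0005,"z":0,"gripper":0},{"ax":0,"ay":0,"az":0,"x":0,"y":0,"z":0,"gripper":0},{"ax":0,"ay":0,"az":0,"x":0,"y":0,"z":0,"gripper":0}]'

```text
t: 20.32
tcp_pos: [451.3, 15.6, 68.2]
ee_rot: [-90.0, -0.0, 12.3]
force: [-4.5, -0.0, 6.0]
grip_width: 30.2
```

Seated at TCP 68.2, as before, so no slip. Open, slide 26.5 mm toward −u (24 mm from the balance estimate) and regrip.

move_arm --commands '[{"ax":0,"ay":0,"az":0,"x":0,"y":0,"z":0,"gripper":0.4},{"ax":0,"ay":0,"az":0,"x":0,"y":0,"z":0,"gripper":0.5},{"ax":0,"ay":0,"az":0,"x":0,"y":0,"z":0,"gripper":0.6},{"ax":0,"ay":0,"az":0,"x":0,"y":0,"z":0,"gripper":0.6},{"ax":0,"ay":0,"az":0,"x":0,"y":0,"z":-0.005,"gripper":0.6}]'

```text
t: 20.73
tcp_pos: [451.8, 11.1, 67.2]
ee_rot: [-90.0, -0.0, 12.3]
force: [0.6, -0.1, 1.0]
grip_width: 51.5
```

move_arm --commands '[{"ax":0,"ay":0,"az":0,"x":0,"y":0,"z":-0.01,"gripper":0.6},{"ax":0,"ay":0,"az":0,"x":0,"y":0,"z":-0.008,"gripper":0.6},{"ax":0,"ay":0,"az":0,"x":0,"y":0,"z":-0.0035,"gripper":0.6},{"ax":0,"ay":0,"az":0,"x":0,"y":0,"z":0,"gripper":0.6},{"ax":0,"ay":0,"az":0,"x":0,"y":0,"z":0,"gripper":0.6}]'

```text
t: 21.15
tcp_pos: [456.4, -10.7, 67.1]
ee_rot: [-90.0, 0.0, 12.2]
force: [-0.4, 0.6, -0.3]
grip_width: 51.1
```

```bash
python3 st.py c1 20 | tail -2
```

```text
t 22.15 tcp [456.367 -10.195  67.203] [-90.     -0.001  12.263] w 51.09933595034251
M about jaw axis -0.005643710119200372 0.03246820678533829  M about shaft 0.005235922460280256 F [-0.21  -0.215 -0.008]
```

move_arm --commands '[{"ax":0,"ay":0,"az":0,"x":0,"y":0,"z":0,"gripper":0.45},{"ax":0,"ay":0,"az":0,"x":0,"y":0,"z":0,"gripper":0.35},{"ax":0,"ay":0,"az":0,"x":0,"y":0,"z":0,"gripper":0.2},{"ax":0,"ay":0,"az":0,"x":0,"y":0,"z":0,"gripper":0.0},{"ax":0,"ay":0,"az":0,"x":0,"y":0,"z":0,"gripper":0}]'

```text
t: 22.57
tcp_pos: [457.0, -10.2, 67.6]
ee_rot: [-90.0, -0.1, 12.3]
force: [1.9, 0.9, 1.3]
grip_width: 30.3
```

move_arm --commands '[{"ax":0,"ay":0,"az":0,"x":0,"y":0,"z":0,"gripper":0},{"ax":0,"ay":0,"az":0,"x":0,"y":0,"z":0,"gripper":0},{"ax":0,"ay":0,"az":0,"x":0,"y":-0.004,"z":0,"gripper":0},{"ax":0,"ay":0,"az":0,"x":0,"y":-0.008,"z":0,"gripper":0},{"ax":0,"ay":0,"az":0,"x":0,"y":-0.012,"z":0,"gripper":0}]'

```text
t: 22.98
tcp_pos: [453.4, -9.9, 89.4]
ee_rot: [-89.9, 0.4, 12.3]
force: [0.4, -0.0, -6.5]
grip_width: 30.4
```

move_arm --commands '[{"ax":0,"ay":0,"az":0,"x":0,"y":-0.016,"z":0,"gripper":0},{"ax":0,"ay":0.0055,"az":0,"x":0,"y":-0.018,"z":0,"gripper":0},{"ax":0,"ay":0.0055,"az":0,"x":0,"y":-0.016,"z":0,"gripper":0},{"ax":0,"ay":0.0055,"az":0,"x":0,"y":-0.012,"z":0,"gripper":0},{"ax":0,"ay":0.0055,"az":0,"x":0,"y":-0.006,"z":0,"gripper":0}]'

```text
t: 23.4
tcp_pos: [455.9, -10.4, 160.3]
ee_rot: [-90.0, 0.0, 11.0]
force: [0.4, -0.2, -5.9]
grip_width: 30.0
```

```bash
python3 st.py c2 24 | tail -2
```

```text
t 24.6 tcp [456.362 -10.189 159.21 ] [-89.999  -0.     11.   ] w 29.97660757128472
M about jaw axis -0.14243602268190023 0.023982267569170025  M about shaft -0.005129329718765636 F [-0.051  0.041 -6.2  ]
```

The unloaded sensor shows no bias, and the new moment of −0.142 gives balance 23.3 mm toward +u. The earlier measurement predicted 23.7, so the two agree. Carrying to the rest with the balance point over the notch.

move_arm --commands '[{"ax":0,"ay":0,"az":0,"x":0.008,"y":0,"z":-0.0005,"gripper":0},{"ax":0,"ay":0,"az":0,"x":0.014,"y":0,"z":-0.0005,"gripper":0},{"ax":0,"ay":0,"az":0,"x":0.018,"y":0,"z":-0.0005,"gripper":0},{"ax":0,"ay":0,"az":0,"x":0.02,"y":0,"z":-0.0005,"gripper":0},{"ax":0,"ay":0,"az":0,"x":0.02,"y":0,"z":-0.0005,"gripper":0}]'

```text
t: 25.02
tcp_pos: [536.8, 2.8, 159.1]
ee_rot: [-90.0, -0.0, 11.0]
force: [-1.1, -0.0, -6.3]
grip_width: 30.3
```

move_arm --commands '[{"ax":0,"ay":0,"az":0,"x":0.02,"y":0,"z":-0.0005,"gripper":0},{"ax":0,"ay":0,"az":0,"x":0.02,"y":0,"z":-0.0005,"gripper":0},{"ax":0,"ay":0,"az":0,"x":0.02,"y":0,"z":-0.0005,"gripper":0},{"ax":0,"ay":0,"az":0,"x":0.02,"y":0,"z":-0.0005,"gripper":0},{"ax":0,"ay":0,"az":0,"x":0.018,"y":0,"z":-0.0005,"gripper":0}]'

```text
t: 25.43
tcp_pos: [633.7, 19.3, 158.6]
ee_rot: [-90.0, -0.0, 11.0]
force: [-0.4, -0.3, -5.4]
grip_width: 30.3
```

move_arm --commands '[{"ax":0,"ay":0,"az":0,"x":0.014,"y":0,"z":-0.0004,"gripper":0},{"ax":0,"ay":0,"az":0,"x":0.008,"y":0,"z":0,"gripper":0},{"ax":0,"ay":0,"az":0,"x":0.0043,"y":0,"z":0,"gripper":0},{"ax":0,"ay":0,"az":0,"x":0,"y":0,"z":0,"gripper":0},{"ax":0,"ay":0,"az":0,"x":0,"y":0,"z":0,"gripper":0}]'

```text
t: 25.85
tcp_pos: [657.4, 23.5, 158.7]
ee_rot: [-90.0, 0.1, 11.0]
force: [0.5, -0.4, -5.7]
grip_width: 30.5
```

```bash
python3 st.py d1 10 | tail -2; python3 - <<'E'
from ov2 import *
from cell import telemetry
o=telemetry.get_obs()
A=ov("pics/d1s.png",'side',o['tcp_pos'],o['ee_rot'][2],7.4,119.6,(140,250,215,305),4.2,None)
B=ov("pics/d1t.png",'top',o['tcp_pos'],o['ee_rot'][2],7.4,119.6,(120,230,265,355),4.2,None)
cv2.imwrite("pics/d1o.png",np.hstack([A,B]))
E
```

```text
t 26.35 tcp [657.891  23.44  159.39 ] [-90.004  -0.013  10.997] w 30.403581931938742
M about jaw axis -0.15105604698420783 0.020390655286492396  M about shaft -0.013277789465995208 F [-0.035 -0.103 -6.184]
```

View pics/d1o.png

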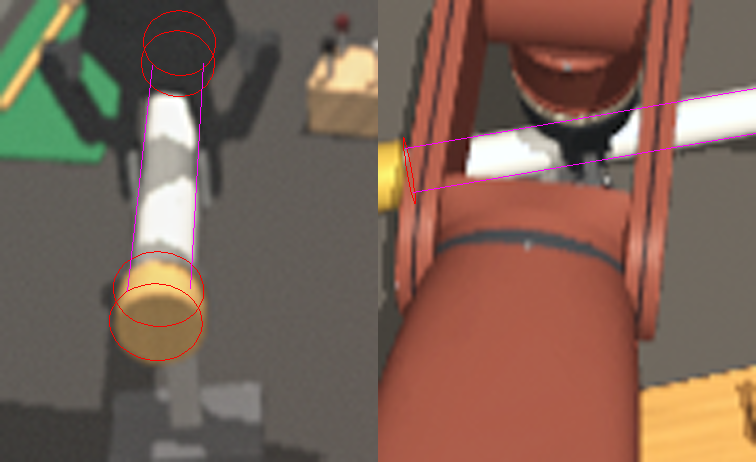

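move_arm --commands '[{"ax":0,"ay":0,"az":0,"x":0,"y":0.006,"z":0,"gripper":0},{"ax":0,"ay":0,"az":0,"x":0,"y":0.01,"z":0,"gripper":0},{"ax":0,"ay":0,"az":0,"x":0,"y":0.01,"z":0,"gripper":0},{"ax":0,"ay":0,"az":0,"x":0,"y":0.007,"z":0,"gripper":0},{"ax":0,"ay":0,"az":0,"x":0,"y":0.004,"z":0,"gripper":0}]'

```text
t: 26.77
tcp_pos: [656.5, 23.6, 119.4]
ee_rot: [-89.9, 0.2, 11.0]
force: [0.9, -0.3, 0.7]
grip_width: 30.1
```

move_arm --commands '[{"ax":0,"ay":0,"az":0,"x":0,"y":0.001,"z":0,"gripper":0},{"ax":0,"ay":0,"az":0,"x":0,"y":0.001,"z":0,"gripper":0},{"ax":0,"ay":0,"az":0,"x":0,"y":0,"z":0,"gripper":0},{"ax":0,"ay":0,"az":0,"x":0,"y":0,"z":0,"gripper":0}]'

```text
t: 27.1
tcp_pos: [658.2, 23.5, 120.6]
ee_rot: [-90.0, -0.0, 11.0]
force: [0.1, -0.3, -7.1]
grip_width: 30.3
```

Commanded 120.4 and still free, past the earlier stop at 124, so the fingers were the cause. Continuing in 1 mm steps.

move_arm --commands '[{"ax":0,"ay":0,"az":0,"x":0,"y":0.001,"z":0,"gripper":0},{"ax":0,"ay":0,"az":0,"x":0,"y":0.001,"z":0,"gripper":0},{"ax":0,"ay":0,"az":0,"x":0,"y":0,"z":0,"gripper":0},{"ax":0,"ay":0,"az":0,"x":0,"y":0,"z":0,"gripper":0}]'

```text
t: 27.43
tcp_pos: [658.0, 23.5, 118.3]
ee_rot: [-90.0, -0.0, 11.0]
force: [0.5, 0.5, -6.3]
grip_width: 30.2
```

```bash
python3 st.py e1 6 | tail -2
```

```text
t 27.7333 tcp [658.008  23.479 118.286] [-90.003  -0.009  11.003] w 30.208428684696624
M about jaw axis -0.14998935885001857 0.032266137384759946  M about shaft -0.025698126209780726 F [ 0.4    0.092 -6.285]
```

move_arm --commands '[{"ax":0,"ay":0,"az":0,"x":0,"y":0.0005,"z":0,"gripper":0},{"ax":0,"ay":0,"az":0,"x":0,"y":0.0005,"z":0,"gripper":0},{"ax":0,"ay":0,"az":0,"x":0,"y":0,"z":0,"gripper":0},{"ax":0,"ay":0,"az":0,"x":0,"y":0,"z":0,"gripper":0}]'

```text
t: 28.07
tcp_pos: [658.2, 23.4, 117.8]
ee_rot: [-90.0, -0.0, 11.0]
force: [0.2, -0.8, -2.0]
grip_width: 30.0
```

```bash
python3 st.py e2 6 | tail -2
```

```text
t 28.3667 tcp [658.226  23.419 117.68 ] [-90.014  -0.039  11.001] w 30.069932728486936
M about jaw axis -0.041282486985278276 0.02505229995793678  M about shaft 0.13634424034479622 F [-0.645 -0.487 -0.295]
```

The rest now carries the weight at TCP 117.7, the expected height, with near-zero residual force. Easing the grip, then opening gently.

move_arm --commands '[{"ax":0,"ay":0,"az":0,"x":0,"y":0,"z":0,"gripper":0},{"ax":0,"ay":0,"az":0,"x":0,"y":0,"z":0,"gripper":0},{"ax":0,"ay":0,"az":0,"x":0,"y":0,"z":0,"gripper":0}]' --squeeze 20

```text
t: 28.62
tcp_pos: [658.2, 23.4, 117.6]
ee_rot: [-90.0, -0.0, 11.0]
force: [-0.2, -0.8, 1.3]
grip_width: 29.8
```

```bash
python3 st.py e3 6 | tail -2
```

```text
t 28.9167 tcp [658.229  23.392 117.573] [-90.015  -0.038  10.998] w 30.220300146456463
M about jaw axis -0.08878745830116554 0.029354196239833378  M about shaft 0.1705422384160338 F [-0.498 -0.413  1.727]
```

move_arm --commands '[{"ax":0,"ay":0,"az":0,"x":0,"y":0,"z":0,"gripper":0.37},{"ax":0,"ay":0,"az":0,"x":0,"y":0,"z":0,"gripper":0.39}]'

```text
t: 29.08
tcp_pos: [658.0, 23.6, 117.1]
ee_rot: [-90.0, -0.0, 11.0]
force: [0.2, 0.4, 0.9]
grip_width: 33.5
```

```bash
python3 st.py f1 4 | tail -2; python3 - <<'E'
import cv2,numpy as np
f=lambda p:cv2.resize(cv2.imread(p)[150:260,215:305],None,fx=4.2,fy=4.2,interpolation=cv2.INTER_CUBIC)
cv2.imwrite("pics/f1o.png",np.hstack([f("pics/e3s.png"),f("pics/f1s.png")]))
E
```

```text
t 29.2833 tcp [657.789  23.622 116.965] [-89.985   0.02   11.004] w 33.49691466661619
M about jaw axis 0.011534052860636234 0.026563562244911798  M about shaft 0.007613766113950283 F [-0.087 -0.186  0.518]
```

View pics/f1o.png

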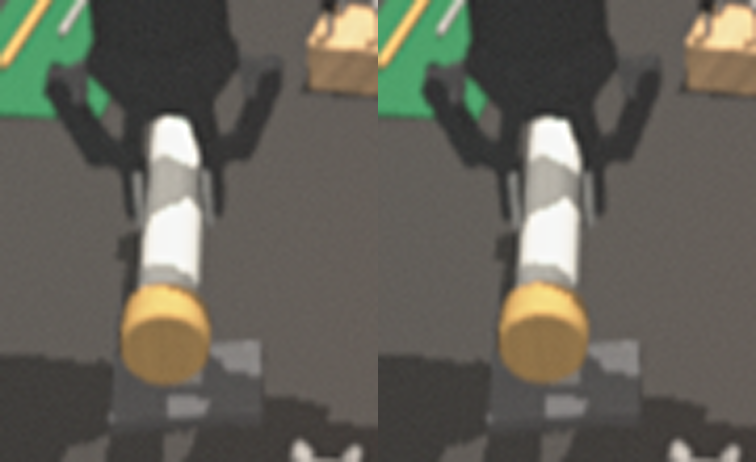

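Force and moment are zero after opening and the drum is unmoved at crop (165,335). Opening further and watching.

move_arm --commands '[{"ax":0,"ay":0,"az":0,"x":0,"y":0,"z":0,"gripper":0.5},{"ax":0,"ay":0,"az":0,"x":0,"y":0,"z":0,"gripper":0.65},{"ax":0,"ay":0,"az":0,"x":0,"y":0,"z":0,"gripper":0.8},{"ax":0,"ay":0,"az":0,"x":0,"y":0,"z":0,"gripper":0.8}]'

```text
t: 29.62
tcp_pos: [657.9, 23.5, 117.2]
ee_rot: [-90.0, 0.0, 11.0]
force: [0.2, -0.4, 0.3]
grip_width: 68.1
```

```bash
python3 st.py f2 4 | tail -2; python3 - <<'E'
import cv2,numpy as np
f=lambda p:cv2.resize(cv2.imread(p)[150:260,215:305],None,fx=4.2,fy=4.2,interpolation=cv2.INTER_CUBIC)
cv2.imwrite("pics/f2o.png",np.hstack([f("pics/e3s.png"),f("pics/f2s.png")]))
E
```

```text
t 29.8167 tcp [657.929  23.475 117.208] [-90.001   0.001  11.   ] w 68.22095384233329
M about jaw axis 0.01213629023872852 0.0228666740086708  M about shaft 0.03161388457143967 F [-0.188  0.368  0.072]
```

View pics/f2o.png

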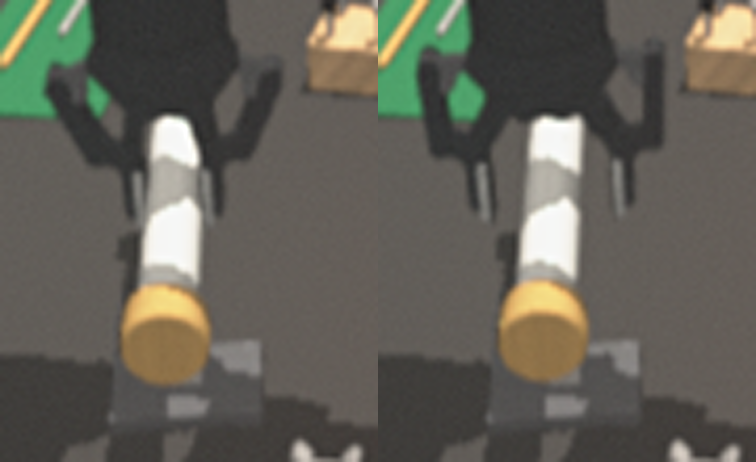

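It stays level on its own. Retreating straight up; the lift is slow first.

move_arm --commands '[{"ax":0,"ay":0,"az":0,"x":0,"y":-0.006,"z":0,"gripper":0.8},{"ax":0,"ay":0,"az":0,"x":0,"y":-0.012,"z":0,"gripper":0.8},{"ax":0,"ay":0,"az":0,"x":0,"y":-0.018,"z":0,"gripper":0.8},{"ax":0,"ay":0,"az":0,"x":0,"y":-0.024,"z":0,"gripper":0.8},{"ax":0,"ay":0,"az":0,"x":0,"y":-0.03,"z":0,"gripper":0.8}]'

```text
t: 30.23
tcp_pos: [657.0, 23.5, 207.5]
ee_rot: [-90.0, 0.1, 11.0]
force: [-0.3, -0.1, 0.2]
grip_width: 68.4
```

move_arm --commands '[{"ax":0,"ay":0,"az":0,"x":0,"y":-0.03,"z":0,"gripper":0.8},{"ax":0,"ay":0,"az":0,"x":-0.03,"y":-0.01,"z":0,"gripper":0.8},{"ax":0,"ay":0,"az":0,"x":-0.04,"y":0,"z":0,"gripper":0.8},{"ax":0,"ay":0,"az":0,"x":-0.04,"y":0,"z":0,"gripper":0.8},{"ax":0,"ay":0,"az":0,"x":-0.04,"y":0,"z":0,"gripper":0.8}]'

```text
t: 30.65
tcp_pos: [509.6, -5.3, 248.7]
ee_rot: [-90.0, -0.1, 11.0]
force: [-1.1, 0.9, 1.0]
grip_width: 68.6
```

move_arm --commands '[{"ax":0,"ay":0,"az":0,"x":-0.03,"y":0,"z":0,"gripper":0.8},{"ax":0,"ay":0,"az":0,"x":0,"y":0,"z":0,"gripper":0.8},{"ax":0,"ay":0,"az":0,"x":0,"y":0,"z":0,"gripper":0.8},{"ax":0,"ay":0,"az":0,"x":0,"y":0,"z":0,"gripper":0.8},{"ax":0,"ay":0,"az":0,"x":0,"y":0,"z":0,"gripper":0.8}]'

```text
t: 31.07
tcp_pos: [482.5, -10.9, 248.3]
ee_rot: [-90.0, -0.1, 11.0]
force: [0.2, -0.0, -0.7]
grip_width: 68.1
```

```bash
python3 st.py g1 4 | tail -2; python3 - <<'E'
from ov2 import *
# arbor placed: axis pt over notch z125, s measured from notch: edge at 130-34=96
A=ov("pics/g1s.png",'side',[653.2,46.5,125],11,0,96,(110,250,205,325),3.3,None)
B=ov("pics/g1t.png",'top',[653.2,46.5,125],11,0,96,(120,260,255,375),3.3,None)
cv2.imwrite("pics/g1o.png",np.hstack([A,B]))
E
```

```text
t 31.2667 tcp [481.87  -10.764 247.116] [-89.992   0.022  11.022] w 68.26124742244198
M about jaw axis -0.019461386857306334 0.03554213161626009  M about shaft -0.009726186892204017 F [-0.102 -0.184 -0.09 ]
```

View pics/g1o.png

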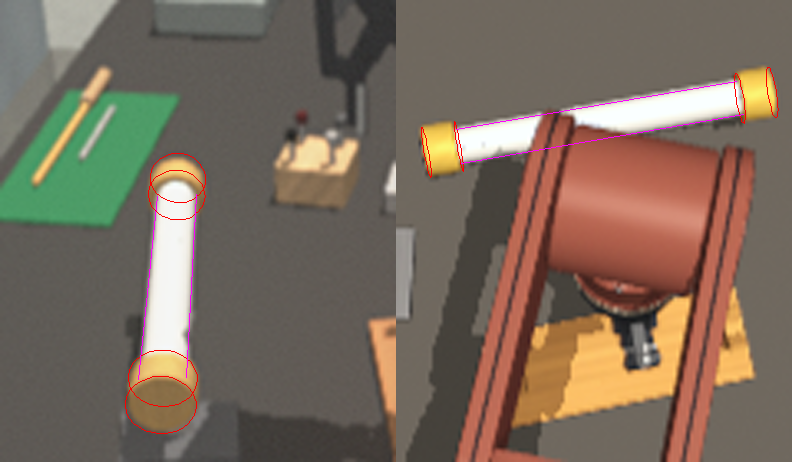

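The arbor matches the level model in both views: near drum at crop (162,395), far drum at (177,185), notch height 125 mm. The arm is clear, so I'm handing in.

```bash
python3 -c "
from cell import order
print(order.sign_off())"
```

```text
the job is handed in; nothing more can be done
None
```

The arbor is resting level and on its own in the notch of the farthest rest. I signed off at about 31 s with the arm well clear.

- **Balance point:** I lifted the shaft three times, gripped at different points. The wrist moments put the balance point about 34 mm from the middle, toward the +y drum. The last two lifts agreed to within about 1 mm. The shorter first reading came out about 3 mm higher, which is within its noise.
- **First try at the rest:** Gripping at the balance point, lowering stopped about 6 mm high, with roughly 10–15 N of contact. I took this to be the fingertips touching the horns of the notch. I tried two small sideways shifts, then put the arbor back in the cradle. I regripped about 24 mm to the side of the balance point and laid it down cleanly at the expected height.
- **Last checks:** Force and moment were near zero after release. The shaft did not move as the jaws opened, and about 2 s later both camera views matched a level arbor at notch height. In the side view the camera and robot positions disagreed by about 1–3 mm; the V notch takes up sideways error, and the shaft still settled level. I saw no contact with the drums, jar, block or hammer.

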